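# Stack the lunch boxes and raise the carrying handle

## Robot

A 6-joint arm with a two-finger parallel gripper is mounted at the origin on a cart in front of the work surface, level with it; the furniture and walls round the work are solid. World frame = base frame: x ahead of the robot, y to its left, z up, the work surface at z = 0. Lengths are in mm, angles in rad, forces in N, time in s.
With the tool pointing down it reaches from about 375 to 925 mm from the base axis. Payload 5.7 kg.
Tool frame: the origin (TCP) lies on the centre line of the jaws, within the pads' length; the fingertips stand bot.tip_reach ahead of it and the grasp point (between the pads) lies 11 mm behind it (bot.tip_reach is the distance from the TCP to the fingertips, in mm); z points along the fingers, y is the direction in which the jaws open and shut (so a half turn about z gives the same grasp; the last joint's range is limited). The gripper opens to 85 mm and grips with 20 to 120 N. Pads are 22 mm wide; open, the fingers measure 114 mm over their backs; the gripper's body (76 mm by 85 mm) begins 54 mm behind the grasp point. The pads swing forward as they close: fully open they stand 13 mm farther back than shut.
Start: joints at [1.221, 0.359, 1.51, -0, 1.272, -0.115], TCP at [139.584, 583.507, 239.267] pointing down, gripper open.
Joint ranges: [-2.97, 2.97], [-1.01, 2.36], [0.21, 2.38], [-0.96, 4.11], [0.2, 2.71], [-2.98, 2.98]. Speed limits (rad/s): [2.39, 2.39, 3.14, 3.14, 3.14, 3.14].

## Interface

Orientations are given as [roll, pitch, yaw] about the fixed x, y, z axes, in that order (R = Rz(yaw) Ry(pitch) Rx(roll)).
In Python, from workcell import bot, viewer, order gives the robot as it stands.
- The arm moves only by the shell command python3 -m handwheel 'ROWS' [OPENING]. ROWS is JSON, one flat list of numbers, 6 for each row, row after row: the shift along the tool's x, y, z normalised to -1 to 1, where 1 is 0.5 m, then the turn, a rotation vector about the tool's x, y, z normalised to -1 to 1, where 1 is 90 degrees. A call has 1 to 20 rows; each row shifts and turns the commanded pose from where the row before left it, along the tool's axes as they then stand; what a row does not reach is not made up. A row lasts 1/12 s, in which the tool goes at most 41.7 mm and 7.16 degrees, less where a joint would pass 70% of its speed; a pose out of reach is approached as far as the arm can. A call with a number of a shift or a turn outside -1 to 1 is refused whole. A call with a gripper value outside its range is refused whole. OPENING is the closure, from 0 (fully open) to 1 (shut), set as the call begins (- or left out, the last holds). The fingers move at their own pace and stop on an object; the grip force is fixed at half the most. Time passes only in rows, so rows that do not move let the fingers close. It gives the time, the measured TCP pose, the force and the opening at its end, in the units of the state.
- bot.read_state(): the state, without advancing time (a new reading comes with each control period).
- viewer.read_camera(name): name is "scene" or "side" or "wrist"; returns a dict with "img" (480x640x3 uint8, red, green, blue), "z_map" (480x640 float32, mm along the optical axis (not along the pixel's ray), 0 where there is no reading), "vfov" (degrees; the focal length in pixels is half the picture's height over the tangent of half this angle, whatever the lens; pixels are square), "cx", "cy" (the principal point, pixels), "T" (4x4, takes a point from camera to world coordinates). Camera axes: x right, y down, z forward; pixel columns grow to the right and rows downward; lengths in mm; the calibration is good to about 2 mm. A picture is of the moment at which its call begins.
- order.job_done(): hands the job in, once; it reports no verdict.
The state is a dict: "clock": time; "joint_pos": joint angles; "qvel": joint speeds; "tau": joint torques, N m; "tool_pos": TCP position; "tcp_rot": TCP orientation; "ft_force": force on the tool from outside, world axes, zero at the start; "moment": the same for the moment, N m; "gripper_width": finger opening in mm.
Only numpy, scipy, OpenCV 4.12 (cv2) and the standard library are available. Lean on these libraries where they do the work, as an engineer would, in place of code of your own. Each camera call takes 0.05 s, during which the arm holds its last target.

## Task

Pack up the lunch set: stack the two loose boxes on the large box that carries the handle, the bigger of the two first, each set down gently and squarely so that its foot drops fully into the recess in the lid below. Then swing the carrying handle up until it stands straight up over the stack. Never tip the boxes, as there is food in them, and leave the dotted mug, the pasta jar and the apple where they are.

Things in the scene. Friction and masses are not known exactly. Their poses are not given: they have to be found in the camera images.
- large_box: Largest off-white lunch box with light wooden lid, loose, 0.8 kg. Origin: centre of underside; x short side (92 mm), y long side (164), z up. Recess in its lid: centred, 63 mm (x) by 123 (y), floor 60 mm above the origin, rim 64. The handle's steel bail is pinned to its ends (y = +-90 mm, 34 mm up) and at first lies to its -x side, towards the robot.
- medium_box: Middle lunch box, off-white, light wooden lid, about 0.3 kg, loose. Origin: centre of its foot's underside; x short side (64 mm), y long side (124), z up. Straight sides; dark foot 56 by 116 mm, 5 high (3.5 mm play all round in the large box's recess), either way round. Recess in its lid: centred, 44 mm (x) by 92 (y), floor 50 mm above the origin, rim 54.
- small_box: Smallest lunch box, off-white, plain flat wooden lid without recess, about 0.2 kg, loose. Origin: centre of its foot's underside; x short side (44 mm), y long side (92), z up; 46 mm high. Straight sides; dark foot 37 by 85 mm, 5 high (3.5 mm play all round in the medium box's recess), either way round.
- carry_handle (a joint): Angle of the carrying handle: 0 lying level out on the large box's -x side, 1.57 straight up over the box, stop at 1.62; it starts at 0 to 0.3. It turns about the large box's y axis, 34 mm above its underside. Stiff hinge (0.2 N m, about 2 N at the grip): it stays where it is left.
- handle_grip (a point): Middle of the handle's brown wooden grip, a round bar 15 mm thick, 104 mm long, parallel to the large box's y axis, 152 mm from the hinge axis; 34 mm above the table when the handle lies level. Upright it clears the finished stack (156 mm high) by about 22 mm.
- mug: White mug with blue dots, 93 mm high, 90 mm wide without its handle; bystander. Origin under its middle.
- jar: Tall glass jar of pasta with a grey lid, 92 mm wide and 167 mm high; bystander. Origin: centre of its underside.
- apple: Red apple, about 80 mm; bystander. Origin: centre of its underside.
There are look-alikes about, which are no part of the job. What is shaped like the medium_box but yellow is not meant.

How it is judged:
By the outcome, as a careful person would: the job done as asked, in the order asked, and still so for the second after the job is handed in, with the robot touching nothing.
It also fails if it takes over 72 s, if anything falls off the work surface, if the arm or the gripper's body presses on something with over 40 N, if the wrist force passes 120 N, or if a joint passes its speed limit or range.

## Working session

There is one attempt and no reset: what is moved stays moved. The work goes in short steps, Python scripts to look and compute and a shell command to move; the robot and the scene stay as the last step left them, time stands still between calls to the robot, and variables do not carry over. Pictures are saved under pics/ and viewed, and the job is handed in when it is done.

```bash
ls; mkdir -p pics
python3 - <<'E'
from workcell import bot, viewer, order
import cv2,numpy as np
print(bot.read_state(), bot.tip_reach)
for n in ("scene","side","wrist"):
    c=viewer.read_camera(n); cv2.imwrite(f"pics/{n}0.png",c["img"][:,:,::-1]); np.savez(f"{n}0.npz",**c)
    print(n,c["vfov"],c["cx"],c["cy"],c["T"].round(3).tolist())
E
```

```text
pics
{'clock': 0.0, 'joint_pos': array([ 1.22088519e+00,  3.59497814e-01,  1.51146552e+00,  4.73993578e-05,
        1.27249456e+00, -1.15107284e-01]), 'qvel': array([-0.00016093,  0.00237715, -0.00237868,  0.00012261,  0.00064357,
        0.00017101]), 'tau': array([-5.95754886e-05, -5.27613151e+01, -2.78623545e+01, -3.24712964e-04,
        1.32013683e-02,  4.38921177e-06]), 'tool_pos': array([139.3522345 , 582.89410628, 238.4452655 ]), 'tcp_rot': array([-3.13974496e+00, -2.59209045e-04,  2.90677458e+00]), 'ft_force': array([-0.01695399,  0.38843349, -0.50300017]), 'moment': array([0.02523632, 0.02703266, 0.02127852]), 'gripper_width': 85.31769414609063} 8.0
scene 46.42370570256843 323.63964852236734 235.52423609952723 [[0.857, -0.253, 0.449, -52.825], [-0.515, -0.393, 0.761, -968.787], [-0.016, -0.884, -0.467, 689.217], [0.0, 0.0, 0.0, 1.0]]
side 47.153657573043816 314.1481875183211 244.3042790494629 [[0.831, -0.296, 0.47, 31.473], [-0.556, -0.43, 0.711, -798.754], [-0.009, -0.853, -0.523, 698.484], [0.0, 0.0, 0.0, 1.0]]
wrist 63.640659933891 320.77857011135166 246.950960041851 [[0.233, 0.934, 0.272, 71.246], [0.973, -0.223, -0.066, 601.048], [-0.001, 0.28, -0.96, 372.436], [0.0, 0.0, 0.0, 1.0]]
```

View pics/scene0.png

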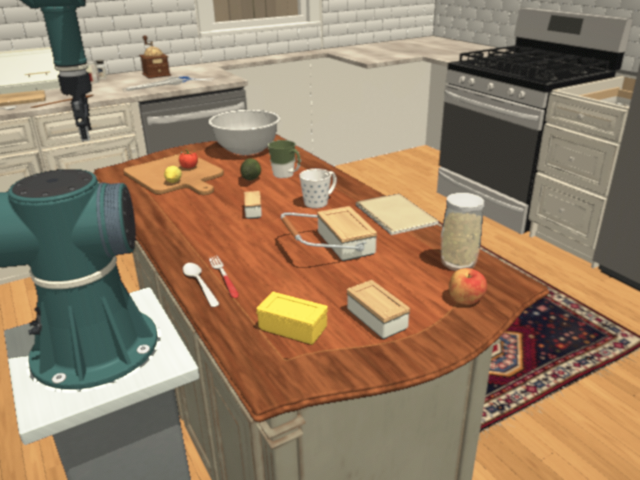

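View pics/side0.png

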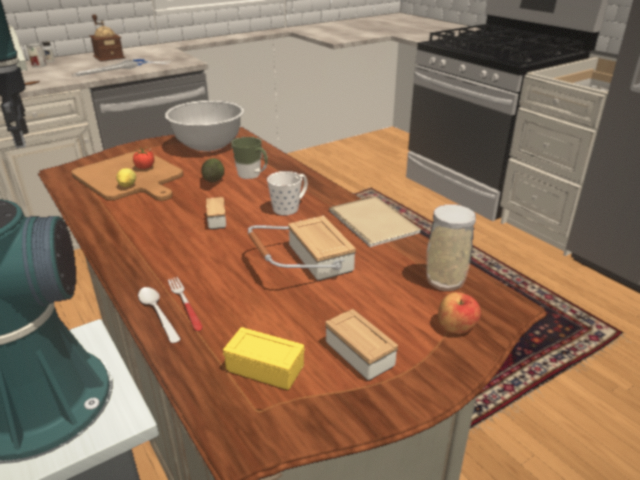

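View pics/wrist0.png

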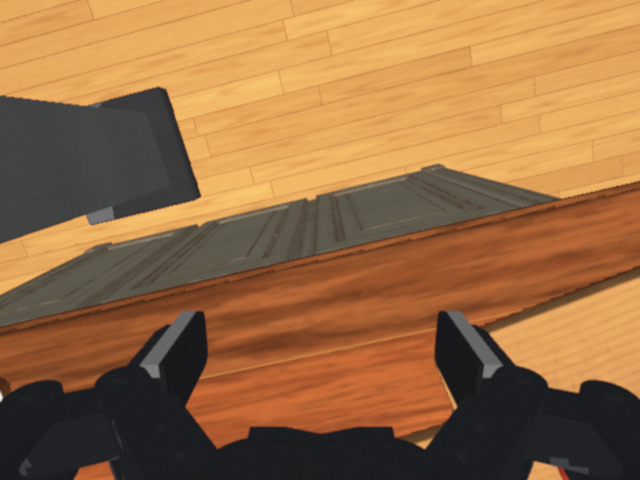

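The candidates in the scene picture:
- **Medium box:** the wood-lidded off-white box at (377,308). The yellow look-alike at (292,317) is rejected.
- **Small box:** the small block with a wooden lid at (252,205).
- **Large box:** the box with the bail at (346,232).

Next come the close crop and the measurements.

```bash
cat > h.py <<'E'
import numpy as np,cv2
def cloud(c):
    z=np.asarray(c["z_map"],float);H,W=z.shape;f=H/2/np.tan(np.radians(float(c["vfov"]))/2)
    v,u=np.mgrid[:H,:W]
    P=np.stack([(u-c["cx"])/f*z,(v-c["cy"])/f*z,z],-1)
    T=np.asarray(c["T"]);w=P@T[:3,:3].T+T[:3,3]
    w[z<=0]=np.nan
    return w
def rect(p):
    (c,s,a)=cv2.minAreaRect(p[:,:2].astype(np.float32))
    # yaw of long side
    if s[0]<s[1]: a+=90; s=s[::-1]
    return np.round(c,1),np.round(s,1),round(((a+90)%180)-90,2)
E
python3 - <<'E'
from h import *
regs={"scene":{"med":(340,275,415,340),"small":(240,188,265,222),"large":(312,203,380,262),"yel":(250,290,330,342)},
"side":{"med":(318,305,402,380),"small":(202,192,230,232),"large":(283,212,358,280),"yel":(218,325,310,388)}}
out=[]
for n in regs:
    c=dict(np.load(n+"0.npz"));w=cloud(c)
    for k,(a,b,e,d) in regs[n].items():
        s=w[b:d,a:e].reshape(-1,3); rgb=c["img"][b:d,a:e].reshape(-1,3).astype(int)
        ok=np.isfinite(s[:,0])&(s[:,2]>8);s=s[ok]
        zt=np.percentile(s[:,2],90); t=s[s[:,2]>zt-7]
        print(n,k,len(t),"top",zt.round(1),np.percentile(s[:,2],[5,50,99]).round(1),*rect(t))
    if n=="scene":
        im=c["img"][180:350,230:430,::-1];cv2.imwrite("pics/crop0.png",cv2.resize(im,None,fx=3.5,fy=3.5,interpolation=2))
    t=w[150:350];print(n,"table z", np.nanmedian(w[300:320,190:200] if n=="scene" else w[290:310,100:130],axis=(0,1)))
E
```

```text
scene med 1265 top 53.3 [12.5 48.1 55. ] [ 510.  -218.5] [129.1  68.6] -88.67
scene small 230 top 46.2 [11.9 43.  47.8] [514.3 391.1] [103.   44.2] 66.87
scene large 1246 top 63.3 [ 9.8 56.6 65.9] [595.7  88.5] [179.8 171.4] 80.5
scene yel 1346 top 53.4 [12.8 48.  55. ] [ 350.5 -154.7] [125.7  68.7] -56.22
scene table z [206.47304121  16.50041499  -1.10914157]
side med 1840 top 55.8 [15.2 51.1 57.4] [ 510.5 -219. ] [126.6  67. ] -87.74
side small 319 top 48.7 [14.  45.9 50.2] [513.2 388.4] [99.6 43.2] 65.73
side large 1704 top 65.7 [11.1 59.7 68.1] [593.3  89.7] [183.  174.2] 81.24
side yel 2018 top 55.9 [15.  51.1 57.5] [ 350.5 -155.7] [124.8  68.1] -57.21
side table z [209.39707643 223.3288896   -3.39233457]
```

View pics/crop0.png

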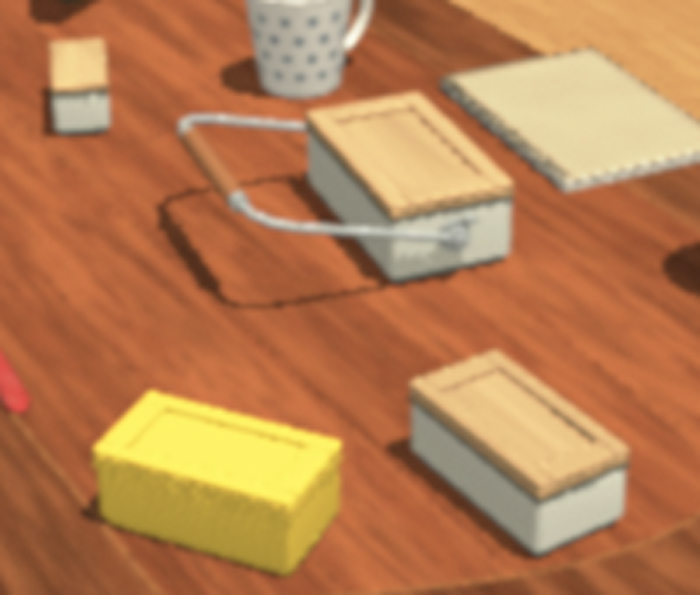

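The crop confirms the choice: wood-lidded medium box, yellow box left alone, handle bail on the robot side. Next I refine the large box and handle, then go over by way of the small box and take wrist views on the route.

```bash
cat >> h.py <<'E'
from scipy.spatial.transform import Rotation as R
def plan(pos,rpy=None,st=None):
    from workcell import bot
    s=bot.read_state() if st is None else st
    r=R.from_euler("xyz",s["tcp_rot"]); d=np.array(pos)-s["tool_pos"]
    g=r if rpy is None else R.from_euler("xyz",rpy)
    print("now",s["tool_pos"].round(1),np.degrees(s["tcp_rot"]).round(2),"w",round(s["gripper_width"],1),"t",round(s["clock"],2),"F",s["ft_force"].round(1))
    print("turn norm",((r.inv()*g).as_rotvec()/(np.pi/2)).round(4),"shift norm before turn",(r.inv().apply(d)/500).round(4),"after turn",(g.inv().apply(d)/500).round(4))
E
python3 - <<'E'
from h import *
for n,(a,b,e,d) in {"scene":(270,195,390,270),"side":(235,205,365,290)}.items():
    c=dict(np.load(n+"0.npz"));w=cloud(c);s=w[b:d,a:e].reshape(-1,3);hsv=cv2.cvtColor(c["img"],cv2.COLOR_RGB2HSV)[b:d,a:e].reshape(-1,3)
    off={"scene":-1.1,"side":1.2}[n]
    zt=s[:,2]-off
    m=(zt>58)&(zt<69)
    lab=np.zeros((d-b,e-a),np.uint8);lab.flat[m]=1
    lab=cv2.erode(lab,np.ones((3,3)))
    k,L,st,_=cv2.connectedComponentsWithStats(lab);i=1+np.argmax(st[1:,4])
    L=cv2.dilate((L==i).astype(np.uint8),np.ones((3,3))).ravel()>0
    print(n,"lid",L.sum(),*rect(s[m&L]))
    # handle: points with z 25..120, away from the box
    hh=(zt>25)&(zt<120)&~L
    p=s[hh]; q=p[p[:,0]<500]; print("handle far",len(q),q[np.argsort(q[:,0])][:25].round(0).tolist())
plan([480,350,238],[np.pi,0,1.602])
E
```

```text
scene lid 1147 [633.9  87.1] [169.2  94.8] 81.16
handle far 196 [[476.0, 63.0, 80.0], [476.0, 59.0, 77.0], [476.0, 70.0, 74.0], [476.0, 60.0, 73.0], [477.0, 56.0, 73.0], [477.0, 71.0, 77.0], [477.0, 76.0, 77.0], [477.0, 66.0, 73.0], [477.0, 52.0, 72.0], [477.0, 61.0, 83.0], [477.0, 37.0, 76.0], [477.0, 52.0, 77.0], [477.0, 57.0, 74.0], [477.0, 62.0, 80.0], [477.0, 67.0, 75.0], [478.0, 53.0, 74.0], [478.0, 58.0, 80.0], [478.0, 77.0, 81.0], [478.0, 53.0, 82.0], [478.0, 78.0, 78.0], [478.0, 34.0, 77.0], [478.0, 49.0, 81.0], [478.0, 73.0, 78.0], [478.0, 64.0, 77.0], [478.0, 69.0, 80.0]]
side lid 1588 [633.9  89.1] [172.1  94. ] 81.04
handle far 276 [[474.0, 53.0, 79.0], [474.0, 65.0, 82.0], [475.0, 62.0, 79.0], [475.0, 62.0, 81.0], [475.0, 59.0, 78.0], [476.0, 68.0, 78.0], [476.0, 56.0, 79.0], [476.0, 73.0, 80.0], [476.0, 68.0, 85.0], [476.0, 53.0, 76.0], [476.0, 61.0, 79.0], [477.0, 57.0, 81.0], [477.0, 36.0, 82.0], [477.0, 65.0, 81.0], [477.0, 53.0, 78.0], [477.0, 65.0, 84.0], [477.0, 74.0, 81.0], [477.0, 62.0, 83.0], [477.0, 75.0, 84.0], [477.0, 71.0, 81.0], [477.0, 63.0, 80.0], [477.0, 46.0, 79.0], [477.0, 54.0, 79.0], [478.0, 80.0, 81.0], [478.0, 50.0, 84.0]]
now [139.4 583.  238.6] [-1.7992e+02 -1.0000e-02  1.6655e+02] w 85.3 t 0.15 F [-0.4 -0.2  0.9]
turn norm [-9.000e-04  5.000e-04  8.307e-01] shift norm before turn [-0.7709 -0.2948  0.0016] after turn [-0.4871  0.6663  0.0013]
```

```bash
python3 -m handwheel '[0,0,0,0,0,0.0755, 0,0,0,0,0,0.0755, 0,0,0,0,0,0.0755, 0,0,0,0,0,0.0755, 0,0,0,0,0,0.0755, 0,0,0,0,0,0.0755, 0,0,0,0,0,0.0755, 0,0,0,0,0,0.0755, 0,0,0,0,0,0.0755, 0,0,0,0,0,0.0755, 0,0,0,0,0,0.0755]' 0
python3 -m handwheel '[-0.04,0.055,0,0,0,0, -0.04,0.055,0,0,0,0, -0.04,0.055,0,0,0,0, -0.04,0.055,0,0,0,0, -0.04,0.055,0,0,0,0, -0.04,0.055,0,0,0,0, -0.04,0.055,0,0,0,0, -0.04,0.055,0,0,0,0, -0.04,0.055,0,0,0,0, -0.04,0.055,0,0,0,0, -0.04,0.055,0,0,0,0, -0.04,0.055,0,0,0,0, 0,0,0,0,0,0, 0,0,0,0,0,0]'
python3 - <<'E'
from h import *
from workcell import bot, viewer
c=viewer.read_camera("wrist"); cv2.imwrite("pics/w1.png",c["img"][:,:,::-1]); np.savez("w1.npz",**c)
plan([510,-218,238],[np.pi,0,1.602])
E
```

```text
clock: 1.07
tool_pos: [139.5, 583.2, 238.9]
tcp_rot: [-3.141, 0.001, 1.596]
ft_force: [0.1, -0.5, 1.0]
gripper_width: 85.4
clock: 2.23
tool_pos: [478.2, 352.8, 238.8]
tcp_rot: [-3.141, 0.0, 1.599]
ft_force: [-0.5, 0.0, 0.2]
gripper_width: 85.5
now [476.9 353.5 238.8] [-1.7993e+02  1.0000e-02  9.1700e+01] w 85.4 t 2.28 F [-0.9 -0.1 -0.2]
turn norm [-0.0008  0.0001 -0.0009] shift norm before turn [-1.1445  0.0321  0.0019] after turn [-1.1446  0.0304  0.0017]
```

View pics/w1.png

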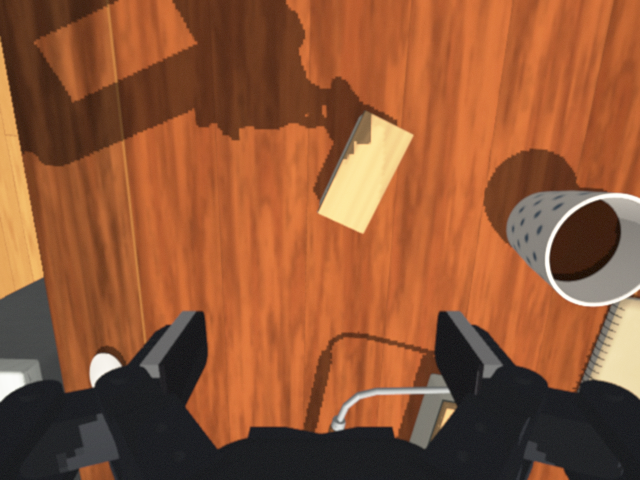

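Small box at (366,172) in the wrist view, mug at right. Moving on, with a look at the large box on the way.

```bash
python3 - <<'E'
from h import *
c=dict(np.load("w1.npz"));w=cloud(c);s=w[90:250,290:440].reshape(-1,3)
t=s[(s[:,2]>36)&(s[:,2]<60)];print("small",np.median(t[:,2]).round(1),*rect(t))
E
python3 -m handwheel '[-0.076,0.019,0,0,0,0, -0.076,0.019,0,0,0,0, -0.076,0.019,0,0,0,0, -0.076,0.019,0,0,0,0, -0.076,0.019,0,0,0,0, -0.076,0.019,0,0,0,0, -0.076,0.019,0,0,0,0, -0.04,0.01,0,0,0,0, 0,0,0,0,0,0, 0,0,0,0,0,0]'
python3 - <<'E'
from h import *
from workcell import bot, viewer
c=viewer.read_camera("wrist"); cv2.imwrite("pics/w2.png",c["img"][:,:,::-1]); np.savez("w2.npz",**c)
plan([510,-218,238],[np.pi,0,1.602])
E
```

```text
small 45.2 [514.  394.3] [92.2 44.5] 66.65
clock: 3.12
tool_pos: [556.8, 70.8, 239.2]
tcp_rot: [-3.141, -0.001, 1.601]
ft_force: [0.1, 0.7, -0.5]
gripper_width: 85.2
now [556.5  71.6 239.1] [-1.7994e+02 -5.0000e-02  9.1810e+01] w 85.2 t 3.17 F [0.5 0.3 0.4]
turn norm [-0.0006 -0.0006  0.0003] shift norm before turn [-0.5761 -0.1114  0.0019] after turn [-0.5761 -0.1111  0.0023]
```

View pics/w2.png

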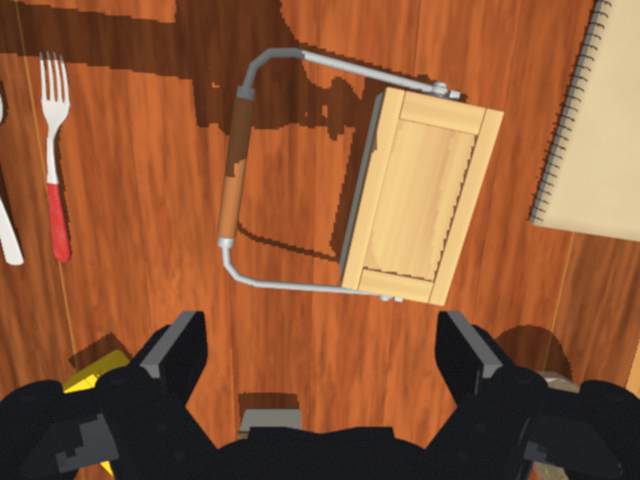

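```bash
python3 - <<'E'
from h import *
c=dict(np.load("w2.npz"));w=cloud(c);s=w[75:315,330:510];zz=s[...,2]
print("lid z", np.nanpercentile(zz,[50,80,95]).round(1))
m=(zz>55)&(zz<72); m=cv2.morphologyEx(m.astype(np.uint8),cv2.MORPH_OPEN,np.ones((9,9)))>0
t=s[m];print("large",np.median(t[:,2]).round(1),*rect(t))
# recess: hist
h,b=np.histogram(t[:,2],np.arange(55,70));print(h.tolist(),b[0])
lo=t[(t[:,2]<62)];
g=w[95:240,215:255].reshape(-1,3);img=c["img"][95:240,215:255].reshape(-1,3).astype(int)
g=g[(g[:,2]>50)&(g[:,2]<110)];print("grip",len(g),g.mean(0).round(1),np.percentile(g[:,2],[5,50,95]).round(1),*rect(g))
tb=w[300:400,230:300].reshape(-1,3);print("table",np.nanmedian(tb,0))
E
python3 -m handwheel '[-0.07,-0.012,0,0,0,0, -0.07,-0.012,0,0,0,0, -0.07,-0.012,0,0,0,0, -0.07,-0.012,0,0,0,0, -0.07,-0.012,0,0,0,0, -0.07,-0.012,0,0,0,0, -0.07,-0.012,0,0,0,0, -0.07,-0.012,0,0,0,0, -0.04,-0.013,0,0,0,0, 0,0,0,0,0,0, 0,0,0,0,0,0]'
python3 - <<'E'
from h import *
from workcell import bot, viewer
c=viewer.read_camera("wrist"); cv2.imwrite("pics/w3.png",c["img"][:,:,::-1]); np.savez("w3.npz",**c)
w=cloud(c);t=w[np.nan_to_num((w[...,2]>44)&(w[...,2]<65)).astype(bool)&(np.abs(w[...,0]-510)<70)&(np.abs(w[...,1]+218)<90)]
print("med",len(t),np.median(t[:,2]),*rect(t))
plan([510,-218,238],[np.pi,0,1.602])
E
```

```text
lid z [58.4 62.6 63.8]
large 60.5 [634.9  91.4] [164.1  92.2] 80.52
[27, 30, 582, 3966, 5596, 1534, 801, 3851, 5010, 1295, 52, 0, 0, 0] 55
grip 2933 [492.5 118.3  80.8] [76.9 81.3 83.2] [491.  115.2] [110.6  14.9] 80.64
table [500.96162853 -83.29316568  -0.64361937]
clock: 4.08
tool_pos: [512.5, -229.9, 239.2]
tcp_rot: [-3.141, -0.001, 1.602]
ft_force: [0.7, 0.9, 0.8]
gripper_width: 85.4
med 11190 50.87518530280312 [ 511.8 -215.7] [123.9  64.1] -88.28
now [ 512.6 -229.2  239.2] [-1.7999e+02 -7.0000e-02  9.1860e+01] w 85.4 t 4.13 F [ 0.1  0.3 -0.5]
turn norm [-0.0002 -0.0008  0.0008] shift norm before turn [ 0.0225 -0.0044  0.0024] after turn [ 0.0225 -0.0045  0.0024]
```

View pics/w3.png

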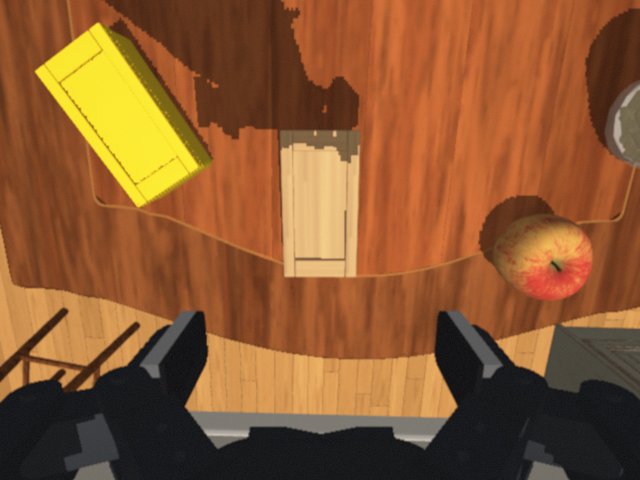

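The picture shows the medium box centred between the fingers at (320,203), with the yellow look-alike at (125,115) and the apple at (545,255). Descending to grasp.

```bash
python3 -m handwheel '[0.0134,-0.001,0,0,0,0, 0.013,-0.0006,0,0,0,0, 0,0,0.06,0,0,0, 0,0,0.06,0,0,0, 0,0,0.06,0,0,0, 0,0,0.06,0,0,0, 0,0,0.06,0,0,0, 0,0,0,0,0,0, 0,0,0,0,0,0]'
python3 - <<'E'
from h import *
from workcell import bot, viewer
c=viewer.read_camera("wrist"); cv2.imwrite("pics/w4.png",c["img"][:,:,::-1])
plan([511.8,-216,20],[np.pi,0,1.602])
E
```

```text
clock: 4.88
tool_pos: [510.1, -215.7, 88.4]
tcp_rot: [-3.138, -0.002, 1.604]
ft_force: [1.1, -0.8, 1.0]
gripper_width: 85.3
now [ 511.5 -216.9   90. ] [-1.7998e+02 -2.0000e-02  9.1890e+01] w 85.3 t 4.93 F [ 0.5 -0.1  0.2]
turn norm [-0.0003 -0.0002  0.0011] shift norm before turn [0.0016 0.0007 0.14  ] after turn [0.0017 0.0007 0.14  ]
```

View pics/w4.png

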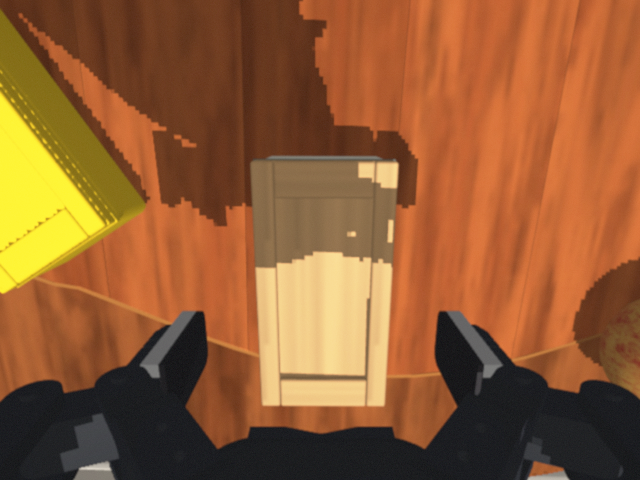

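Box centred between the jaws (column 323 against 321). Continuing down, then closing.

```bash
python3 -m handwheel '[0.0016,0.0007,0.03,0,0,0, 0,0,0.03,0,0,0, 0,0,0.03,0,0,0, 0,0,0.02,0,0,0, 0,0,0.02,0,0,0, 0,0,0.01,0,0,0, 0,0,0,0,0,0, 0,0,0,0,0,0, 0,0,0,0,0,0]'
python3 -m handwheel '[0,0,0,0,0,0, 0,0,0,0,0,0, 0,0,0,0,0,0, 0,0,0,0,0,0, 0,0,0,0,0,0, 0,0,0,0,0,0, 0,0,0,0,0,0, 0,0,0,0,0,0, 0,0,0,0,0,0, 0,0,0,0,0,0]' 1
python3 -m handwheel '[0,0,0,0,0,0, 0,0,0,0,0,0, 0,0,0,0,0,0]'
```

```text
clock: 5.68
tool_pos: [512.0, -217.5, 20.0]
tcp_rot: [3.141, 0.001, 1.602]
ft_force: [-0.0, 1.3, 0.0]
gripper_width: 85.3
clock: 6.52
tool_pos: [511.8, -217.5, 20.1]
tcp_rot: [3.141, 0.001, 1.602]
ft_force: [-1.5, 0.6, 6.4]
gripper_width: 63.1
clock: 6.77
tool_pos: [511.8, -217.5, 20.1]
tcp_rot: [3.141, 0.001, 1.602]
ft_force: [-1.1, 0.1, 6.0]
gripper_width: 63.3
```

```bash
python3 -m handwheel '[0,0,-0.01,0,0,0, 0,0,-0.02,0,0,0, 0,0,-0.04,0,0,0, 0,0,-0.05,0,0,0, 0,0,-0.05,0,0,0, 0,0,-0.05,0,0,0, 0,0,-0.04,0,0,0, 0,0,-0.02,0,0,0, 0,0,0,0,0,0, 0,0,0,0,0,0]'
python3 - <<'E'
from h import *
from workcell import bot, viewer
c=viewer.read_camera("side"); cv2.imwrite("pics/s5.png",c["img"][:,:,::-1])
c=viewer.read_camera("wrist"); cv2.imwrite("pics/w5.png",c["img"][:,:,::-1])
w=cloud(c);np.savez("w5.npz",**c)
plan([634,90,160],[np.pi,0,np.radians(80.6)])
E
```

```text
clock: 7.6
tool_pos: [511.3, -217.1, 159.4]
tcp_rot: [3.141, 0.0, 1.602]
ft_force: [0.3, -0.4, -4.0]
gripper_width: 63.3
now [ 510.4 -216.6  157.9] [-1.7986e+02 -8.0000e-02  9.1800e+01] w 63.4 t 7.7 F [-0.7 -0.6 -3.2]
turn norm [-0.0016 -0.0007  0.1245] shift norm before turn [ 0.6051  0.2664 -0.004 ] after turn [ 0.6453  0.1438 -0.0042]
```

View pics/s5.png

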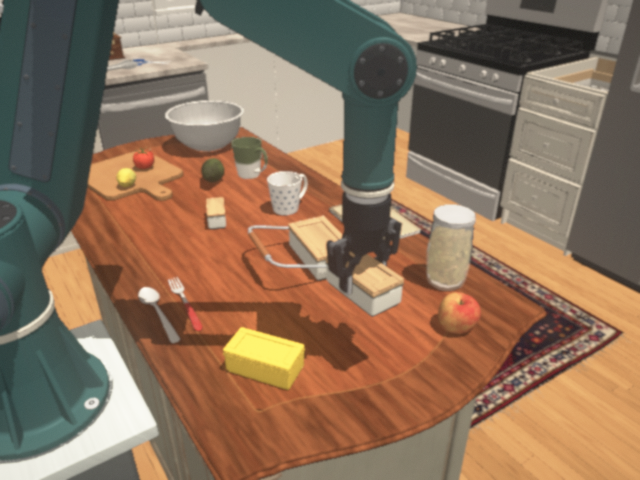

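View pics/w5.png

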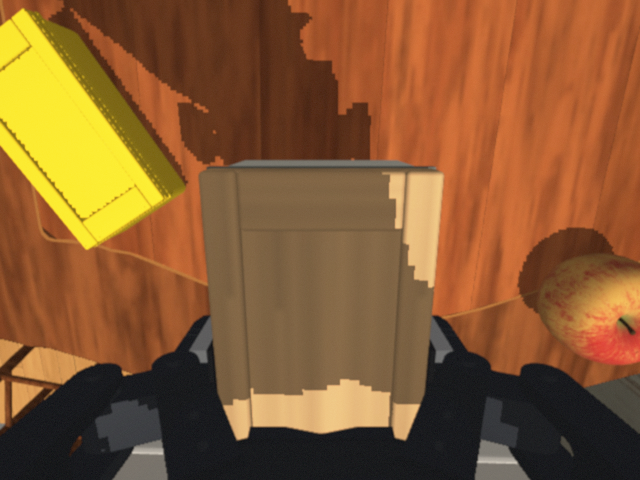

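Run:
```python
from h import *
c=dict(np.load("w5.npz"));w=cloud(c)
m=(w[...,2]>178)&(w[...,2]<205)
mm=np.zeros(m.shape,bool);mm[160:300,190:450]=True
t=w[m&mm]
a=np.radians(91.8);ux=np.array([np.cos(a),np.sin(a)]);uy=np.array([np.sin(a),-np.cos(a)])
tcp=np.array([510.4,-216.6])
d=t[:,:2]-tcp
X=d@ux;Y=d@uy
print("z",np.percentile(t[:,2],[5,50,95]),"far end",np.percentile(X,99.5),"y ext",np.percentile(Y,[.5,99.5]))
# tilt: plane fit of rim
r=t[t[:,2]>np.percentile(t[:,2],60)]
# edge slope: left edge direction
for lo in range(0,60,15):
    k=(X>lo)&(X<lo+15)&(t[:,2]>188)
    print(lo,k.sum(),np.percentile(Y[k],[1,99]).round(1),np.median(t[k,2]).round(1))
```

```text
z [186.72275268 190.97849419 192.42317652] far end 63.648431302174835 y ext [-30.23865257  32.55704232]Traceback (most recent call last):
  File "<stdin>", line 16, in <module>
    return _quantile_unchecked(
        a, q, axis, out, overwrite_input, method, keepdims, weights)
    return _ureduce(a,
                    func=_quantile_ureduce_func,
    ...<5 lines>...
                    overwrite_input=overwrite_input,
                    method=method)
    r = func(a, **kwargs)
    result = _quantile(arr,
                       quantiles=q,
    ...<2 lines>...
                       out=out,
                       weights=wgt)
    slices_having_nans = np.isnan(arr[-1, ...])
                                  ~~~^^^^^^^^^
IndexError: index -1 is out of bounds for axis 0 with size 0
```

```bash
python3 -m handwheel '[0,0,0,0,0,0.0617, 0,0,0,0,0,0.0617, 0.06,0.0135,0,0,0,0, 0.065,0.0145,0,0,0,0, 0.065,0.0145,0,0,0,0, 0.065,0.0145,0,0,0,0, 0.065,0.0145,0,0,0,0, 0.065,0.0145,0,0,0,0, 0.065,0.0145,0,0,0,0, 0.065,0.0145,0,0,0,0, 0.065,0.0145,0,0,0,0, 0.04,0.009,0,0,0,0, 0.025,0.0055,0,0,0,0, 0,0,0,0,0,0, 0,0,0,0,0,0, 0,0,0,0,0,0, 0,0,0,0,0,0]'
cat > avg.py <<'E'
from h import *
from workcell import bot, viewer
import sys
tgt=eval(sys.argv[1]); tag=sys.argv[2] if len(sys.argv)>2 else None
S=[]
cams={}
for n in ("wrist","side","scene"):
    S.append(bot.read_state()); 
    cams[n]=viewer.read_camera(n)
    if tag: cv2.imwrite(f"pics/{n}_{tag}.png",cams[n]["img"][:,:,::-1]); np.savez(f"{n}_{tag}.npz",**cams[n])
S.append(bot.read_state())
s=dict(S[-1])
for k in ("tool_pos","ft_force"): s[k]=np.mean([q[k] for q in S],0)
s["tcp_rot"]=R.from_euler("xyz",[q["tcp_rot"] for q in S]).mean().as_euler("xyz")
plan(tgt[0],tgt[1],s)
E
python3 avg.py '[[633.7,90,110],[np.pi,0,np.radians(80.7)]]' a
```

```text
clock: 9.12
tool_pos: [633.9, 88.1, 158.8]
tcp_rot: [-3.14, 0.001, 1.407]
ft_force: [-0.3, 0.2, -3.8]
gripper_width: 63.5
now [634.2  88.2 159.1] [-1.7995e+02  3.0000e-02  8.0620e+01] w 63.5 t 9.27 F [-0.1 -0.5 -3.4]
turn norm [-0.0005  0.0004 -0.0009] shift norm before turn [ 0.0036 -0.0014  0.0981] after turn [ 0.0035 -0.0015  0.0981]
```

```bash
python3 -m handwheel '[0.0036,-0.0014,0.02,0,0,0, 0,0,0.04,0,0,0, 0,0,0.04,0,0,0, 0,0,0.025,0,0,0, 0,0,0.01,0,0,0, 0,0,0,0,0,0, 0,0,0,0,0,0, 0,0,0,0,0,0]'
python3 avg.py '[[633.7,90,80],[np.pi,0,np.radians(80.7)]]' b
python3 - <<'E'
import cv2
a=cv2.imread('pics/side_b.png')[180:300,220:400];b=cv2.imread('pics/scene_b.png')[170:290,250:430]
cv2.imwrite('pics/b2.png',cv2.resize(cv2.vconcat([a,b]),None,fx=2.5,fy=2.5,interpolation=2))
E
```

```text
clock: 9.93
tool_pos: [635.2, 91.3, 92.8]
tcp_rot: [3.14, -0.0, 1.408]
ft_force: [0.5, 0.3, -2.8]
gripper_width: 63.3
now [635.2  91.3  92.9] [ 1.7988e+02 -2.0000e-02  8.0700e+01] w 63.3 t 10.08 F [ 0.4  0.  -3.7]
turn norm [ 0.0013 -0.0002 -0.    ] shift norm before turn [-0.0032 -0.0027  0.0258] after turn [-0.0032 -0.0026  0.0258]
```

View pics/b2.png

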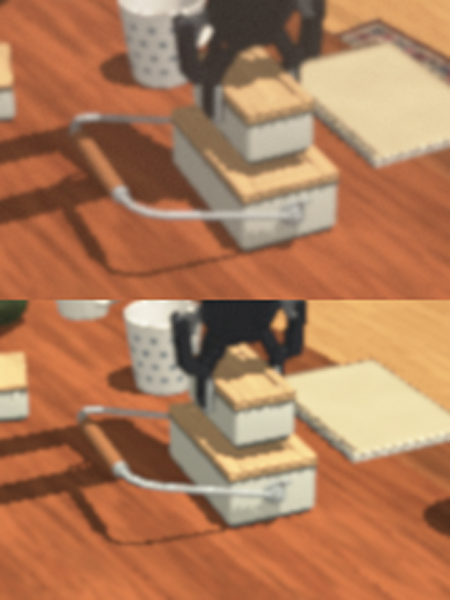

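View pics/wrist_b.png

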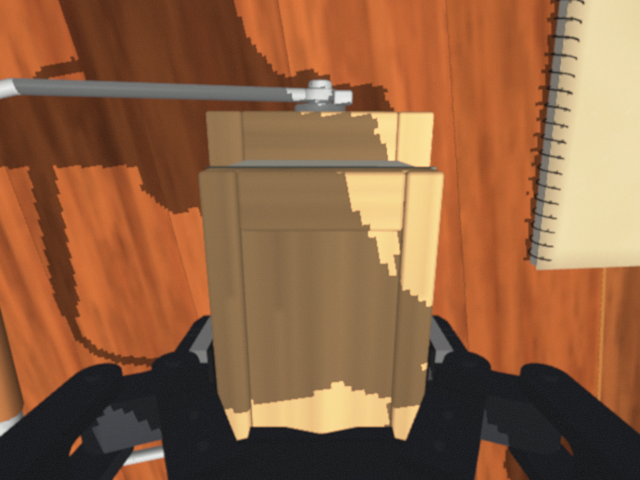

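Run:
```python
from h import *
c=dict(np.load("wrist_b.npz"));w=cloud(c)
a=np.radians(80.7);ux=np.array([np.cos(a),np.sin(a)]);uy=np.array([np.sin(a),-np.cos(a)]);tcp=np.array([635.2,91.3])
X=(w[...,:2]-tcp)@ux;Y=(w[...,:2]-tcp)@uy;Z=w[...,2]
M=np.zeros(Z.shape,bool);M[100:160,190:450]=1
k=M&(Z>57)&(Z<72);print("large far",np.percentile(X[k],[99,99.8]).round(1),"Y",np.percentile(Y[k],[.3,1,99,99.7]).round(1),"z",np.median(Z[k]))
M[:]=0;M[150:330,190:450]=1
k=M&(Z>110)&(Z<140);print("med far",np.percentile(X[k],[99,99.8]).round(1),"Y",np.percentile(Y[k],[.3,1,99,99.7]).round(1),"z",np.percentile(Z[k],[50,90]))
# edge angles
for nm,zr,xr in (("L",(57,72),(65,82)),("M",(120,140),(5,60))):
    kk=(Z>zr[0])&(Z<zr[1])&(X>xr[0])&(X<xr[1])&(abs(Y)<60)
    xs=np.linspace(*xr,8);pts=[]
    for i in range(7):
        q=kk&(X>=xs[i])&(X<xs[i+1])
        if q.sum()>20: pts.append((xs[i]+xs[1]/2-xs[0]/2,*np.percentile(Y[q],[1,99])))
    pts=np.array(pts);print(nm,"slopes deg",[np.degrees(np.polyfit(pts[:,0],pts[:,j],1)[0]).round(2) for j in(1,2)],"mid",pts[:,1:].mean().round(2))
```

```text
large far [81.6 81.7] Y [-45.3 -44.5  44.8  45.6] z 63.19817083248404
med far [63.8 64. ] Y [-31.2 -30.6  31.7  32.3] z [125.05732959 126.41933874]
L slopes deg [np.float64(0.23), np.float64(-0.11)] mid 0.12
M slopes deg [np.float64(29.63), np.float64(-29.24)] mid 0.51
```

```bash
python3 -m handwheel '[-0.0038,-0.0014,0,0,0,0, 0,0,0.006,0,0,0, 0,0,0.004,0,0,0, 0,0,0.003,0,0,0, 0,0,0.003,0,0,0, 0,0,0.002,0,0,0, 0,0,0.002,0,0,0, 0,0,0,0,0,0, 0,0,0,0,0,0]'; python3 -m handwheel '[0,0,0.002,0,0,0, 0,0,0.002,0,0,0, 0,0,0,0,0,0, 0,0,0,0,0,0]'
```

```text
clock: 10.83
tool_pos: [633.3, 89.5, 81.7]
tcp_rot: [-3.141, 0.0, 1.408]
ft_force: [-0.4, -0.4, -3.4]
gripper_width: 63.3
clock: 11.17
tool_pos: [633.5, 89.6, 80.1]
tcp_rot: [3.141, 0.0, 1.408]
ft_force: [-1.4, 0.1, -0.9]
gripper_width: 63.3
```

```bash
python3 -m handwheel '[0,0,0.001,0,0,0, 0,0,0,0,0,0, 0,0,0,0,0,0]'; python3 -m handwheel '[0,0,0,0,0,0, 0,0,0,0,0,0, 0,0,0,0,0,0, 0,0,0,0,0,0, 0,0,0,0,0,0, 0,0,0,0,0,0, 0,0,0,0,0,0, 0,0,0,0,0,0]' 0;  python3 -m handwheel '[0,0,-0.02,0,0,0, 0,0,-0.04,0,0,0, 0,0,-0.06,0,0,0, 0,0,-0.06,0,0,0, 0,0,-0.06,0,0,0, 0,0,-0.06,0,0,0, 0,0,0,0,0,0, 0,0,0,0,0,0, 0,0,0,0,0,0]'
python3 avg.py '[[514,394.3,239],[np.pi,0,np.radians(66.65)]]' c
python3 - <<'E'
from h import *
c=dict(np.load("wrist_c.npz"));w=cloud(c);Z=w[...,2]
near=(np.hypot(w[...,0]-634,w[...,1]-90)<130)
k=near&(Z>104)&(Z<125);print("med",k.sum(),*rect(w[k]),np.percentile(Z[k],[10,50,90,97]).round(1))
k=near&(Z>61.5)&(Z<70);print("large rim",*rect(w[k]))
E
```

```text
clock: 11.42
tool_pos: [633.5, 89.6, 80.1]
tcp_rot: [3.141, -0.0, 1.408]
ft_force: [-2.0, 0.2, 5.2]
gripper_width: 63.4
clock: 12.08
tool_pos: [633.3, 89.5, 79.2]
tcp_rot: [-3.142, 0.0, 1.408]
ft_force: [-0.1, 0.6, 0.4]
gripper_width: 85.4
clock: 12.83
tool_pos: [632.9, 89.6, 229.5]
tcp_rot: [-3.142, 0.0, 1.408]
ft_force: [-0.8, 0.4, 0.7]
gripper_width: 85.8
now [632.4  89.5 228.4] [-1.7989e+02  3.0000e-02  8.0700e+01] w 85.4 t 12.98 F [-0.2 -0.   0. ]
turn norm [-0.0012  0.0004  0.1561] shift norm before turn [ 0.5632 -0.3323 -0.0208] after turn [ 0.4658 -0.459  -0.0212]
med 16900 [634.3  91.3] [124.5  64.1] 80.64 [108.6 110.8 113.6 114.1]
large rim [610.4  94.9] [185.4 143.6] 79.7
```

View pics/wrist_c.png

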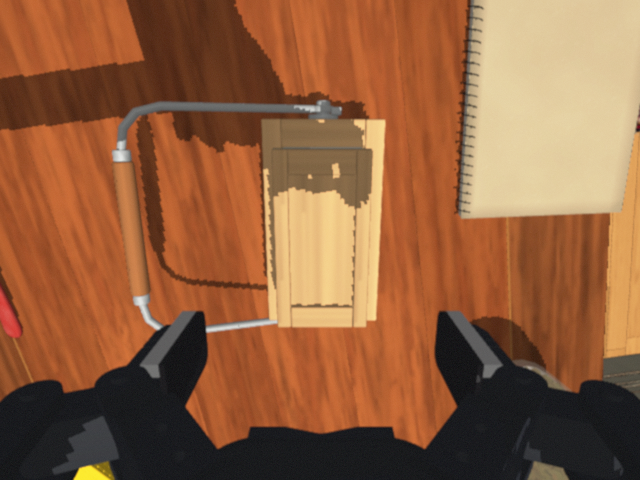

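The medium box sits at centre (320,238), with its rim at 114 mm, which means it is seated. Next is the small box.

```bash
python3 -m handwheel '[0,0,0,0,0,0.078, 0,0,0,0,0,0.078, 0.0466,-0.0459,0,0,0,0, 0.0466,-0.0459,0,0,0,0, 0.0466,-0.0459,0,0,0,0, 0.0466,-0.0459,0,0,0,0, 0.0466,-0.0459,0,0,0,0, 0.0466,-0.0459,0,0,0,0, 0.0466,-0.0459,0,0,0,0, 0.0466,-0.0459,0,0,0,0, 0.0466,-0.0459,0,0,0,0, 0.0466,-0.0459,0,0,0,0, 0,0,0.06,0,0,0, 0,0,0.06,0,0,0, 0,0,0.06,0,0,0, 0,0,0.05,0,0,0, 0,0,0.03,0,0,0, 0,0,0,0,0,0, 0,0,0,0,0,0, 0,0,0,0,0,0]'
python3 avg.py '[[514,394.3,20],[np.pi,0,np.radians(66.65)]]' d
python3 - <<'E'
from h import *
c=dict(np.load("wrist_d.npz"));w=cloud(c);Z=w[...,2]
near=(np.hypot(w[...,0]-514,w[...,1]-394)<75)
k=near&(Z>40)&(Z<55);print("small",k.sum(),*rect(w[k]),np.percentile(Z[k],[10,50,90,97]).round(1))
E
```

```text
clock: 14.65
tool_pos: [515.3, 394.6, 99.7]
tcp_rot: [3.141, -0.0, 1.163]
ft_force: [-0.1, 0.5, -0.2]
gripper_width: 85.5
now [515.7 394.9 100.4] [ 1.7994e+02 -8.0000e-02  6.6650e+01] w 85.5 t 14.8 F [ 0.2 -0.  -0.1]
turn norm [ 0.0007 -0.0009  0.    ] shift norm before turn [-0.0026 -0.0029  0.1608] after turn [-0.0024 -0.0027  0.1608]
small 13986 [514.4 394.1] [92.2 44.2] 66.7 [44.3 45.2 45.9 46.3]
```

View pics/wrist_d.png

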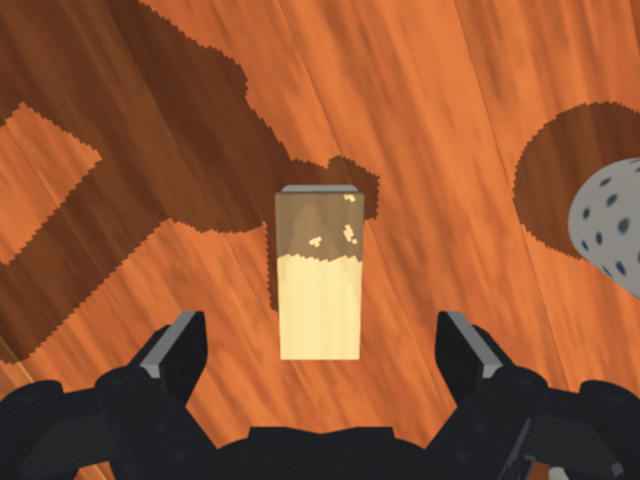

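```bash
python3 -m handwheel '[-0.001,-0.0015,0.03,0,0,0, 0,0,0.04,0,0,0, 0,0,0.04,0,0,0, 0,0,0.03,0,0,0, 0,0,0.014,0,0,0, 0,0,0.005,0,0,0, 0,0,0,0,0,0, 0,0,0,0,0,0]'
python3 -m handwheel '[0,0,0,0,0,0, 0,0,0,0,0,0, 0,0,0,0,0,0, 0,0,0,0,0,0, 0,0,0,0,0,0, 0,0,0,0,0,0, 0,0,0,0,0,0, 0,0,0,0,0,0, 0,0,0,0,0,0, 0,0,0,0,0,0, 0,0,0,0,0,0, 0,0,0,0,0,0, 0,0,0,0,0,0, 0,0,0,0,0,0]' 1
python3 -m handwheel '[0,0,-0.01,0,0,0, 0,0,-0.02,0,0,0, 0,0,-0.04,0,0,0, 0,0,-0.06,0,0,0, 0,0,-0.06,0,0,0, 0,0,-0.06,0,0,0, 0,0,-0.06,0,0,0, 0,0,-0.04,0,0,0, 0,0,-0.02,0,0,0, 0,0,0,0,0,0, 0,0,0,0,0,0, 0,0,0,0,0,0]'
python3 avg.py '[[633.4,89.8,205],[np.pi,0,np.radians(80.7)]]' e
python3 - <<'E'
from h import *
c=dict(np.load("wrist_e.npz"));w=cloud(c);Z=w[...,2]
E
```

```text
clock: 15.47
tool_pos: [514.8, 394.7, 20.9]
tcp_rot: [3.14, -0.001, 1.163]
ft_force: [0.9, -0.4, -0.7]
gripper_width: 85.5
clock: 16.63
tool_pos: [514.7, 394.6, 20.6]
tcp_rot: [3.141, -0.001, 1.163]
ft_force: [-1.1, 0.3, 6.0]
gripper_width: 43.1
clock: 17.63
tool_pos: [512.8, 393.5, 202.9]
tcp_rot: [-3.14, 0.003, 1.163]
ft_force: [0.2, 0.8, -1.4]
gripper_width: 43.3
now [512.9 393.5 202.7] [-179.88    0.18   66.65] w 43.0 t 17.78 F [ 0.2  0.  -2.2]
turn norm [-0.0016  0.0018 -0.1561] shift norm before turn [-0.4622  0.462  -0.0041] after turn [-0.5605  0.336  -0.0045]
```

View pics/wrist_e.png

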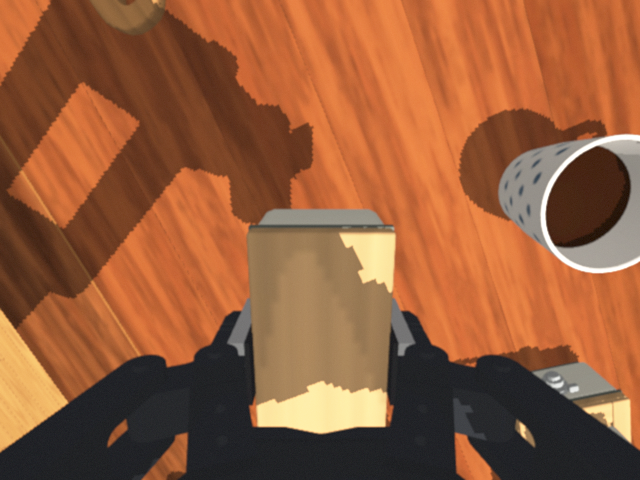

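View pics/side_e.png

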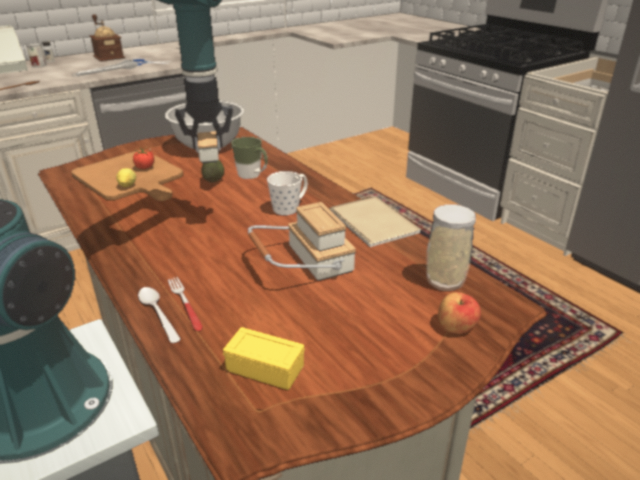

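```bash
python3 -m handwheel '[0,0,0,0,0,-0.078, 0,0,0,0,0,-0.078, -0.04,0.024,0,0,0,0, -0.06,0.036,0,0,0,0, -0.06,0.036,0,0,0,0, -0.06,0.036,0,0,0,0, -0.06,0.036,0,0,0,0, -0.06,0.036,0,0,0,0, -0.06,0.036,0,0,0,0, -0.06,0.036,0,0,0,0, -0.06,0.036,0,0,0,0, -0.04,0.024,0,0,0,0, 0,0,0.03,0,0,0, 0,0,0.03,0,0,0, 0,0,0.02,0,0,0, 0,0,0,0,0,0, 0,0,0,0,0,0, 0,0,0,0,0,0]'
python3 avg.py '[[633.4,89.8,130.5],[np.pi,0,np.radians(80.7)]]' f
cat > m.py <<'E'
from h import *
import sys
tag=sys.argv[1];tcp=np.array(eval(sys.argv[2]))
c=dict(np.load(f"wrist_{tag}.npz"));w=cloud(c)
a=np.radians(80.7);ux=np.array([np.cos(a),np.sin(a)]);uy=np.array([np.sin(a),-np.cos(a)])
X=(w[...,:2]-tcp[:2])@ux;Y=(w[...,:2]-tcp[:2])@uy;Z=w[...,2]
for nm,lo,hi in (("large",61,70),("med rim",112,119),("small",tcp[2]+20,tcp[2]+32)):
    k=(Z>lo)&(Z<hi)&(X>5)&(X<100)&(abs(Y)<50);k=cv2.morphologyEx(k.astype(np.uint8),cv2.MORPH_OPEN,np.ones((3,3)))>0
    if k.sum()>30: print(nm,k.sum(),"far",np.percentile(X[k],[98,99,99.8]).round(1),"Y",np.percentile(Y[k],[.5,1,99,99.5]).round(1),"z",np.percentile(Z[k],[10,50,90]).round(1))
E
python3 m.py f '[633.4,89.8,162]'
```

```text
clock: 19.28
tool_pos: [634.7, 91.2, 165.0]
tcp_rot: [3.141, 0.0, 1.409]
ft_force: [0.2, 0.0, -1.3]
gripper_width: 43.1
now [635.   91.2 165.5] [ 1.7993e+02 -1.0000e-02  8.0740e+01] w 43.3 t 19.43 F [ 0.3  0.3 -1.8]
turn norm [ 0.0007 -0.0001  0.0004] shift norm before turn [-0.0033 -0.0028  0.07  ] after turn [-0.0033 -0.0027  0.07  ]
large 6870 far [83.3 83.4 83.4] Y [-44.  -43.7  46.9  47.2] z [62.3 63.2 64.1]
med rim 5001 far [63.1 63.5 63.6] Y [-30.9 -30.6  31.9  32.2] z [112.4 113.2 114. ]
small 19958 far [47.1 47.2 47.4] Y [-30.4 -25.8  29.   33.5] z [188.5 189.5 190.3]
```

View pics/wrist_f.png

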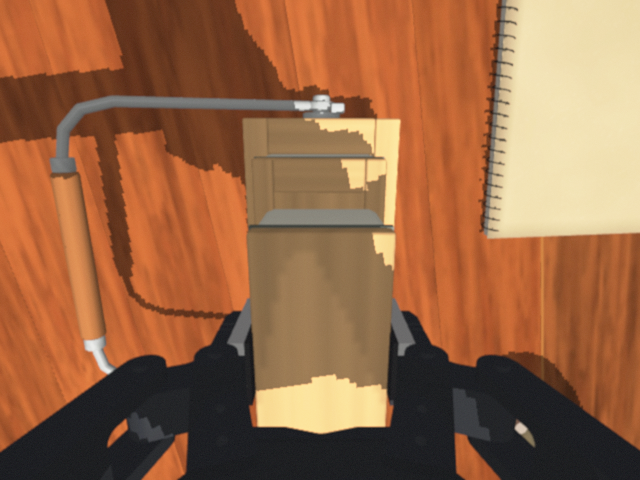

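```bash
python3 -m handwheel '[0.0005,-0.0016,0.01,0,0,0, 0,0,0.02,0,0,0, 0,0,0.015,0,0,0, 0,0,0.005,0,0,0, 0,0,0,0,0,0, 0,0,0,0,0,0, 0,0,0,0,0,0]'
python3 avg.py '[[633.4,89.8,130.5],[np.pi,0,np.radians(80.7)]]' g
python3 m.py g '[633.4,89.8,138]'
```

```text
clock: 20.02
tool_pos: [634.0, 91.1, 139.8]
tcp_rot: [3.141, 0.0, 1.408]
ft_force: [0.4, -0.4, -1.4]
gripper_width: 43.2
now [634.1  91.1 140. ] [179.97  -0.    80.69] w 43.1 t 20.17 F [-0.   0.2 -1.9]
turn norm [ 0.0003 -0.     -0.0001] shift norm before turn [-0.0028 -0.0009  0.0191] after turn [-0.0028 -0.0009  0.0191]
large 8668 far [83.2 83.6 83.7] Y [-44.1 -43.8  47.   47.2] z [62.3 63.2 64.1]
med rim 6437 far [63.2 63.2 63.6] Y [-30.7 -30.4  31.9  32.2] z [112.4 113.2 114. ]
small 19719 far [46.8 46.9 47.1] Y [-30.3 -25.9  27.8  32. ] z [163.4 164.4 165.2]
```

View pics/wrist_g.png

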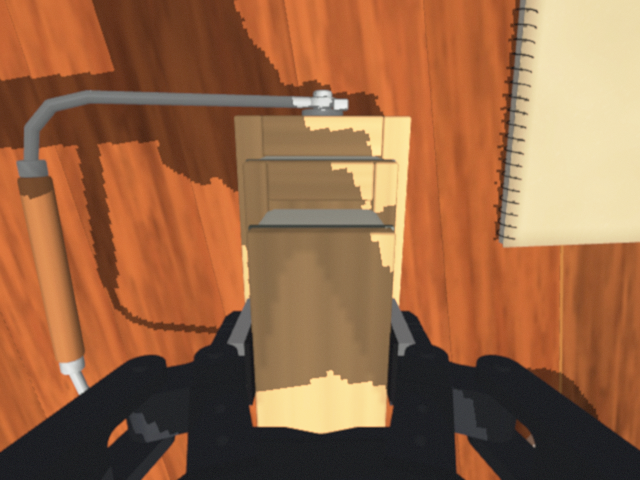

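```bash
python3 -m handwheel '[0.0006,0,0,0,0,0, 0,0,0.004,0,0,0, 0,0,0.004,0,0,0, 0,0,0.003,0,0,0, 0,0,0.002,0,0,0, 0,0,0.002,0,0,0, 0,0,0.002,0,0,0, 0,0,0,0,0,0, 0,0,0,0,0,0]'; python3 -m handwheel '[0,0,0.001,0,0,0, 0,0,0.001,0,0,0, 0,0,0,0,0,0, 0,0,0,0,0,0]'
```

```text
clock: 20.92
tool_pos: [633.8, 91.5, 131.2]
tcp_rot: [-3.141, 0.0, 1.408]
ft_force: [0.3, -0.0, -1.5]
gripper_width: 43.2
clock: 21.25
tool_pos: [634.0, 91.4, 130.6]
tcp_rot: [3.141, 0.0, 1.408]
ft_force: [0.2, -0.1, 2.1]
gripper_width: 43.2
```

```bash
python3 -m handwheel '[0,0,0,0,0,0, 0,0,0,0,0,0, 0,0,0,0,0,0, 0,0,0,0,0,0, 0,0,0,0,0,0, 0,0,0,0,0,0, 0,0,0,0,0,0, 0,0,0,0,0,0, 0,0,0,0,0,0, 0,0,0,0,0,0]' 0;  python3 -m handwheel '[0,0,-0.02,0,0,0, 0,0,-0.04,0,0,0, 0,0,-0.06,0,0,0, 0,0,-0.06,0,0,0, 0,0,-0.06,0,0,0, 0,0,-0.04,0,0,0, 0,0,0,0,0,0, 0,0,0,0,0,0, 0,0,0,0,0,0]'
python3 avg.py '[[489,113,239],[np.pi,0,np.radians(80.7)]]' k
python3 - <<'E'
from h import *
for n in("wrist","side","scene"):
    c=dict(np.load(n+"_k.npz"));w=cloud(c);Z=w[...,2]
    near=(np.hypot(w[...,0]-634,w[...,1]-90)<100)
    k=near&(Z>150)&(Z<166);print(n,"small",k.sum(),*rect(w[k]),np.percentile(Z[k],[10,50,90]).round(1))
    k=near&(Z>112.2)&(Z<118);print("med rim",*rect(w[k]))
    q=(abs((w[...,0]-489)*.987-(w[...,1]-113)*.16)<35)&(abs((w[...,0]-489)*.16+(w[...,1]-113)*.987)<45)&(Z>55)&(Z<110);print("grip",q.sum(),w[q].mean(0).round(1),np.percentile(Z[q],[5,95]).round(1),*rect(w[q]))
E
```

```text
clock: 22.08
tool_pos: [633.8, 91.4, 130.3]
tcp_rot: [-3.141, 0.0, 1.408]
ft_force: [0.4, -0.4, 0.3]
gripper_width: 85.0
clock: 22.83
tool_pos: [633.3, 91.4, 270.0]
tcp_rot: [-3.141, 0.0, 1.408]
ft_force: [-0.1, -0.5, -0.2]
gripper_width: 85.3
now [633.   91.4 269.2] [-1.7988e+02  3.0000e-02  8.0690e+01] w 85.1 t 22.98 F [-0.2 -0.7  0. ]
turn norm [-0.0013  0.0003 -0.0001] shift norm before turn [-0.0039 -0.291   0.0611] after turn [-0.0039 -0.2911  0.0605]
wrist small 8628 [634.5  91.4] [91.9 44.1] 80.7 [154.3 155.1 156. ]
med rim [634.3  91.7] [122.7  63.9] 80.62
grip 1902 [493.1 114.1  80.4] [75.2 83.1] [490.9 112.6] [89.9 15.2] 80.86
side small 490 [633.   86.3] [96.2 46.5] 79.62 [153.5 157.1 158.6]
med rim [631.8  87.5] [130.7  65.4] 83.29
grip 167 [487.8 111.8  82.8] [77.3 86. ] [490. 113.] [89.2 14.2] 80.91
scene small 323 [633.2  87.4] [101.5  45.7] 80.83 [152.3 154.9 156.4]
med rim [632.8  85.5] [126.6  64.5] 80.65
grip 115 [487.9 112.2  80. ] [74.6 83.5] [490.1 112.8] [88.3 13.9] 81.55
```

View pics/wrist_k.png

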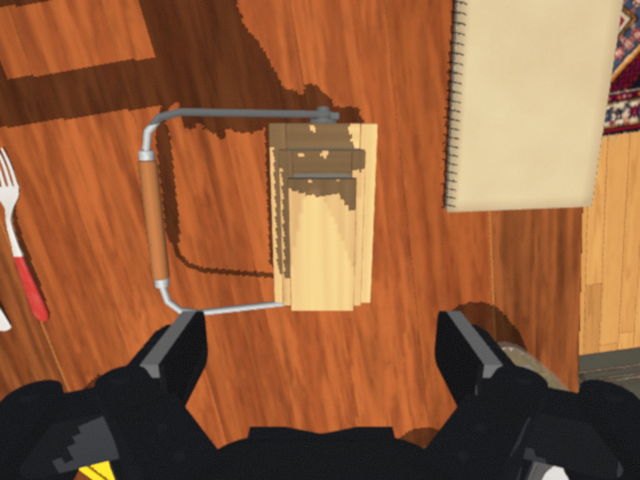

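View pics/side_k.png

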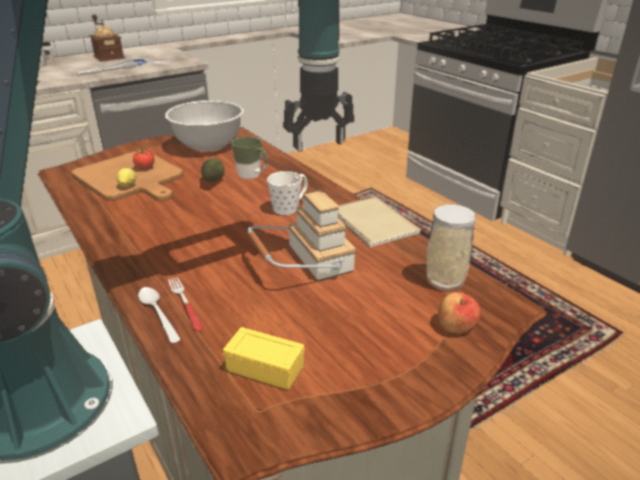

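Stack seated (top at 155–156 mm, medium rim at 113–114 mm, all aligned to the large box). Now the handle: I back off towards the robot, tilt the tool and part-close to form a loose cage.

```bash
python3 -m handwheel '[0,-0.06,0,0,0,0, 0,-0.06,0,0,0,0, 0,-0.06,0,0,0,0, 0,-0.06,0,0,0,0, 0,-0.06,0,0,0,0, 0,-0.06,0,0,0,0, 0,0,0,-0.0714,0,0, 0,0,0,-0.0714,0,0, 0,0,0,-0.0714,0,0, 0,0,0,-0.0714,0,0, 0,0,0,-0.0714,0,0, 0,0,0,-0.0714,0,0, 0,0,0,-0.0714,0,0, 0,0,0,0,0,0, 0,0,0,0,0,0, 0,0,0,0,0,0]' 0.65
python3 - <<'E'
from h import *
from workcell import bot
s=bot.read_state();print(s["joint_pos"].round(3))
r=R.from_euler("xyz",s["tcp_rot"]).as_matrix();print(r.round(3))
plan([438,122,130])
E
```

```text
clock: 24.32
tool_pos: [457.8, 114.9, 269.9]
tcp_rot: [2.45, 0.012, 1.395]
ft_force: [0.3, 0.5, 0.2]
gripper_width: 30.1
[ 0.357 -0.061  2.192 -0.742  0.514  1.093]
[[ 0.175  0.76   0.626]
 [ 0.984 -0.127 -0.121]
 [-0.012  0.638 -0.77 ]]
now [457.8 114.9 269.9] [140.38   0.7   79.9 ] w 30.1 t 24.32 F [0.3 0.5 0.2]
turn norm [0. 0. 0.] shift norm before turn [ 0.0104 -0.2103  0.1891] after turn [ 0.0104 -0.2103  0.1891]
```

```bash
python3 - <<'E'
from h import *
plan([453,121,123])
E
python3 -m handwheel '[0.001,-0.033,0.038,0,0,0, 0.001,-0.033,0.038,0,0,0, 0.001,-0.033,0.038,0,0,0, 0.001,-0.033,0.038,0,0,0, 0.001,-0.033,0.038,0,0,0, 0,0,0,0,0,0, 0,0,0,0,0,0]'
python3 avg.py '[[453,121,123],None]' l
python3 - <<'E'
from h import *
from workcell import bot
s=bot.read_state();print(s["joint_pos"].round(3))
E
```

```text
now [457.8 114.9 269.9] [140.38   0.7   79.9 ] w 30.1 t 24.32 F [0.3 0.5 0.2]
turn norm [0. 0. 0.] shift norm before turn [ 0.0139 -0.1961  0.2189] after turn [ 0.0139 -0.1961  0.2189]
clock: 24.9
tool_pos: [458.5, 111.0, 187.3]
tcp_rot: [2.518, 0.001, 1.401]
ft_force: [-1.3, 0.4, -0.2]
gripper_width: 30.0
now [458.2 111.3 187.7] [1.4423e+02 4.0000e-02 8.0300e+01] w 30.0 t 25.05 F [-0.2 -0.  -0. ]
turn norm [0. 0. 0.] shift norm before turn [ 0.0174 -0.0867  0.0971] after turn [ 0.0174 -0.0867  0.0971]
[ 0.296  0.1    2.278 -0.961  0.326  1.321]
```

View pics/side_l.png

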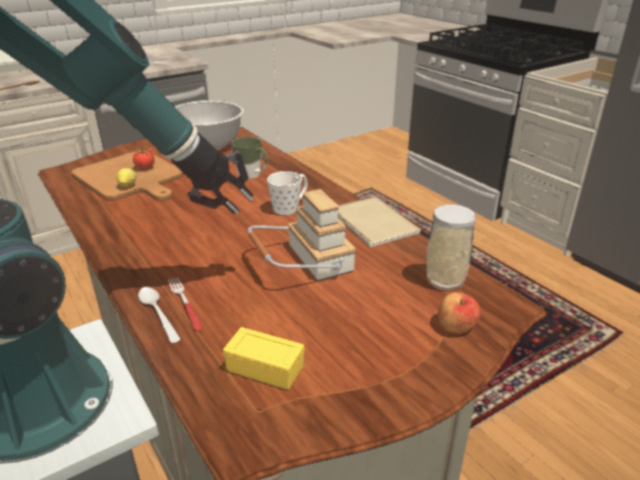

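Joints 4 and 5 hit their limits at a steep tilt (j4 −0.96). I'll use a milder tilt of about 18° and pinch the bar for the first part of the lift.

```bash
python3 -m handwheel '[0,0,-0.02,0.066,0,0, 0,0,0,0.066,0,0, 0,0,0,0.066,0,0, 0,0,0,0,0,0, 0,0,0,0,0,0, 0,0,0,0,0,0]' 0.5
python3 - <<'E'
from h import *
from workcell import bot
s=bot.read_state();print(s["joint_pos"].round(3))
g=R.from_euler("z",80.7,degrees=True)*R.from_euler("x",180-18,degrees=True)
e=g.as_euler("xyz");z=g.as_matrix()[:,2];print(e,z.round(3))
bar=np.array([490.7,113.9,77])
for b in (70,): plan(bar-b*z,e)
E
```

```text
clock: 25.55
tool_pos: [457.5, 99.9, 190.7]
tcp_rot: [2.663, 0.026, 1.379]
ft_force: [-0.1, -0.0, 0.5]
gripper_width: 42.7
[ 0.232  0.088  2.168 -0.458  0.497  0.779]
[2.82743339 0.         1.40848071] [ 0.305 -0.05  -0.951]
now [457.5  99.9 190.7] [152.55   1.51  79.02] w 42.7 t 25.55 F [-0.1 -0.   0.5]
turn norm [ 0.1047  0.0227 -0.0107] shift norm before turn [ 0.0413 -0.0282  0.0903] after turn [ 0.0384 -0.0123  0.095 ]
```

```bash
python3 -m handwheel '[0,0,0,0.035,0.0076,-0.0036, 0,0,0,0.035,0.0076,-0.0036, 0,0,0,0.035,0.0076,-0.0036, 0.0095,-0.003,0.01,0,0,0, 0.0095,-0.003,0.01,0,0,0, 0.0095,-0.003,0.01,0,0,0, 0.0095,-0.003,0.01,0,0,0, 0,0,0,0,0,0, 0,0,0,0,0,0, 0,0,0,0,0,0]'
cat > hp.py <<'E'
from h import *
from workcell import bot,viewer
import sys
# args: tilt deg, bar xyz list, back distance b
tilt=float(sys.argv[1]);bar=np.array(eval(sys.argv[2]));b=float(sys.argv[3]);tag=sys.argv[4] if len(sys.argv)>4 else None
S=[]
for n in("wrist","side","scene"):
    S.append(bot.read_state());c=viewer.read_camera(n)
    if tag: cv2.imwrite(f"pics/{n}_{tag}.png",c["img"][:,:,::-1]); np.savez(f"{n}_{tag}.npz",**c)
S.append(bot.read_state());s=dict(S[-1])
for k in ("tool_pos","ft_force"): s[k]=np.mean([q[k] for q in S],0)
s["tcp_rot"]=R.from_euler("xyz",[q["tcp_rot"] for q in S]).mean().as_euler("xyz")
print("j",s["joint_pos"].round(2))
g=R.from_euler("z",80.7,degrees=True)*R.from_euler("x",180-tilt,degrees=True)
plan(bar-b*g.as_matrix()[:,2],g.as_euler("xyz"),s)
E
python3 hp.py 18 '[490.7,113.9,77]' 70 n
```

```text
clock: 26.38
tool_pos: [460.7, 119.3, 169.3]
tcp_rot: [2.83, -0.0, 1.41]
ft_force: [0.1, 0.9, 0.4]
gripper_width: 42.8
j [ 0.19  0.16  2.07 -0.18  0.63  0.48]
now [461.1 119.1 169.6] [ 1.6214e+02 -3.0000e-02  8.0780e+01] w 42.7 t 26.53 F [ 0.   0.6 -0. ]
turn norm [-0.0015 -0.0006  0.0007] shift norm before turn [-0.0008  0.0001  0.0547] after turn [-0.0007 -0.      0.0547]
```

View pics/wrist_n.png

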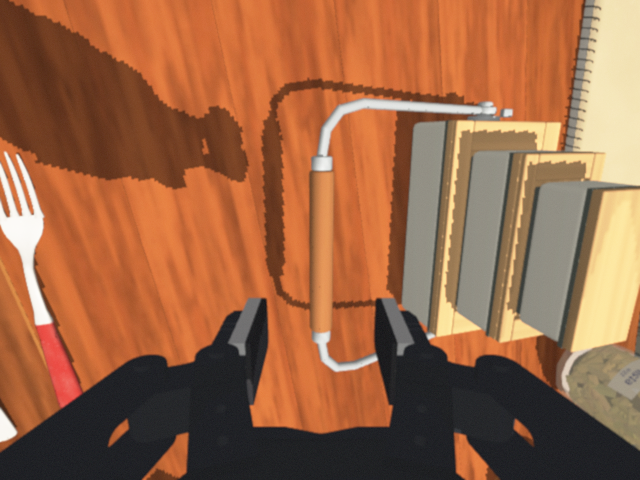

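View pics/side_n.png

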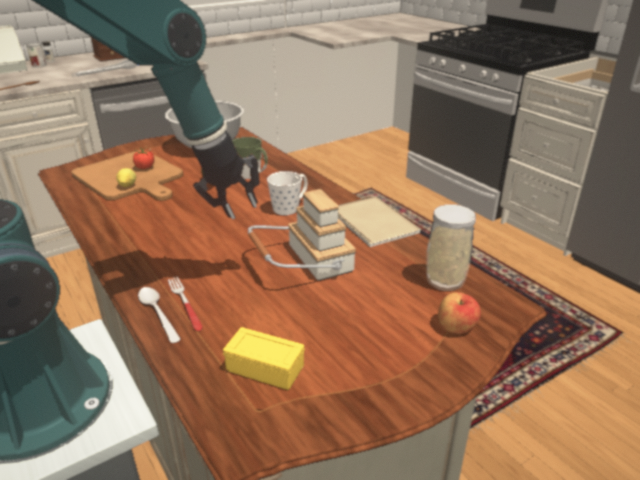

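```bash
python3 -m handwheel '[0,0,0.04,0,0,0, 0,0,0.05,0,0,0, 0,0,0.04,0,0,0, 0,0,0.03,0,0,0, 0,0,0.02,0,0,0, 0,0,0.014,0,0,0, 0,0,0.008,0,0,0, 0,0,0,0,0,0, 0,0,0,0,0,0, 0,0,0,0,0,0]'
python3 hp.py 18 '[490.7,113.9,77]' -5 o
```

```text
clock: 27.37
tool_pos: [492.1, 114.2, 74.1]
tcp_rot: [2.829, -0.001, 1.409]
ft_force: [1.0, -0.1, 0.0]
gripper_width: 43.1
j [ 0.16  0.38  2.12 -0.28  0.36  0.57]
now [492.1 114.2  74.2] [ 1.6208e+02 -7.0000e-02  8.0750e+01] w 42.5 t 27.52 F [ 0.5 -0.2  0.4]
turn norm [-0.0009 -0.0009  0.0003] shift norm before turn [-0.001  -0.0008  0.0038] after turn [-0.001  -0.0008  0.0038]
```

View pics/wrist_o.png

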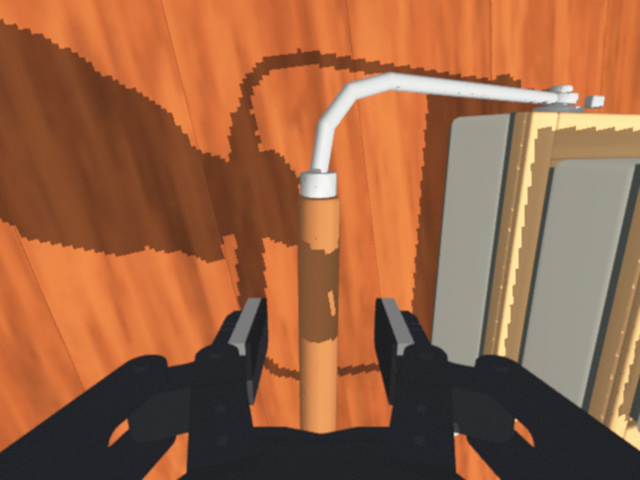

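```bash
python3 -c "
import cv2
a=cv2.imread('pics/side_o.png')[150:300,160:380];b=cv2.imread('pics/scene_o.png')[140:290,190:410]
cv2.imwrite('pics/o2.png',cv2.resize(cv2.vconcat([a,b]),None,fx=2,fy=2,interpolation=2))"
```

```text
(no output)
```

View pics/o2.png

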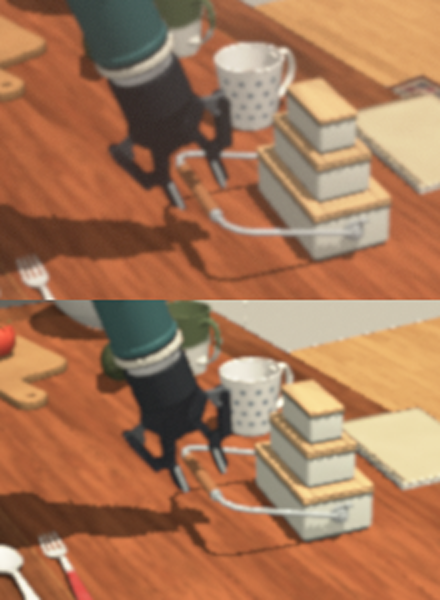

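```bash
python3 -m handwheel '[0,-0.0008,0.003,0,0,0, 0,0,0,0,0,0, 0,0,0,0,0,0, 0,0,0,0,0,0, 0,0,0,0,0,0, 0,0,0,0,0,0, 0,0,0,0,0,0, 0,0,0,0,0,0, 0,0,0,0,0,0]' 1
python3 hp.py 18 '[490.7,113.9,77]' -5 p
```

```text
clock: 28.27
tool_pos: [491.6, 114.1, 71.8]
tcp_rot: [2.83, -0.001, 1.409]
ft_force: [-3.4, 2.4, 1.4]
gripper_width: 12.8
j [ 0.16  0.38  2.12 -0.28  0.36  0.57]
now [491.6 114.1  71.8] [ 1.6217e+02 -4.0000e-02  8.0750e+01] w 12.6 t 28.42 F [-3.4  2.4  1.7]
turn norm [-0.0019 -0.0006  0.0004] shift norm before turn [-0.0007  0.0016 -0.0004] after turn [-0.0007  0.0016 -0.0004]
```

View pics/wrist_p.png

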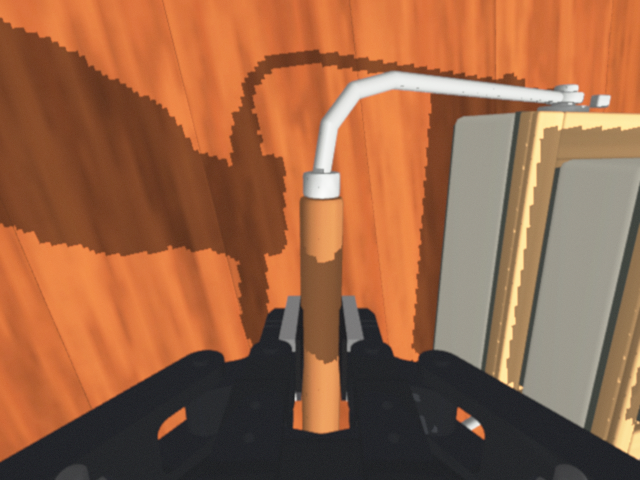

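```bash
cat > arc.py <<'E'
import numpy as np,sys
tilt,t0,t1,n=[float(v) for v in sys.argv[1:5]];a=np.radians(tilt)
th=np.linspace(t0,t1,int(n)+1)
x=-152*np.cos(th);z=152*np.sin(th)
f=np.diff(x);u=np.diff(z)
ty=f*np.cos(a)+u*np.sin(a);tz=f*np.sin(a)-u*np.cos(a)
for A,B,C in zip(th[1:],ty/500,tz/500):print(round(A,3),round(B,4),round(C,4))
E
python3 arc.py 18 0.288 0.838 11
```

```text
0.338 0.0089 -0.0123
0.388 0.0095 -0.0118
0.438 0.0101 -0.0114
0.488 0.0107 -0.0108
0.538 0.0112 -0.0103
0.588 0.0117 -0.0097
0.638 0.0122 -0.0091
0.688 0.0126 -0.0085
0.738 0.013 -0.0079
0.788 0.0134 -0.0072
0.838 0.0137 -0.0065
```

```bash
python3 -m handwheel '[0,0.0089,-0.0123,0,0,0, 0,0.0095,-0.0118,0,0,0, 0,0.0101,-0.0114,0,0,0, 0,0,0,0,0,0]'
python3 hp.py 18 '[490.7,113.9,77]' -5 q
python3 -c "
import cv2
a=cv2.imread('pics/side_q.png')[150:300,160:380];b=cv2.imread('pics/scene_q.png')[140:290,190:410]
cv2.imwrite('pics/q2.png',cv2.resize(cv2.vconcat([a,b]),None,fx=2,fy=2,interpolation=2))"
```

```text
clock: 28.75
tool_pos: [499.3, 112.5, 94.1]
tcp_rot: [2.831, -0.0, 1.409]
ft_force: [-7.2, 2.5, 2.6]
gripper_width: 12.5
j [ 0.15  0.34  2.08 -0.23  0.43  0.51]
now [499.2 112.5  94. ] [ 1.622e+02 -2.000e-02  8.072e+01] w 12.6 t 28.9 F [-6.5  1.9  3.2]
turn norm [-0.0023 -0.0003  0.0002] shift norm before turn [ 0.     -0.0268  0.037 ] after turn [ 0.     -0.0269  0.037 ]
```

View pics/q2.png

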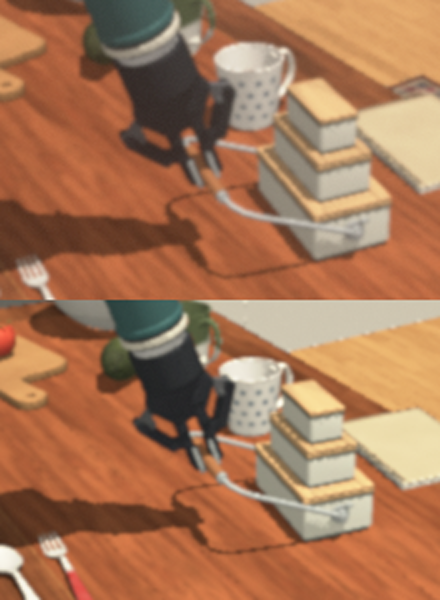

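View pics/wrist_q.png

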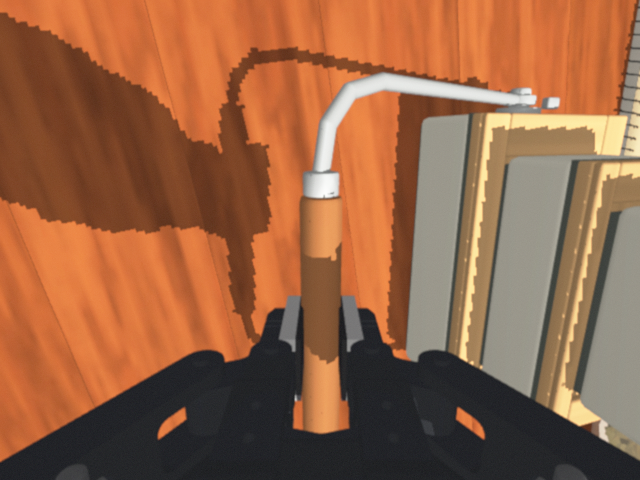

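```bash
python3 -m handwheel '[0,0.0087,-0.0108,0,0,0, 0,0.0112,-0.0103,0,0,0, 0,0.0117,-0.0097,0,0,0, 0,0,0,0,0,0]';  python3 -m handwheel '[0,0.0122,-0.0091,0,0,0, 0,0.0126,-0.0085,0,0,0, 0,0.013,-0.0079,0,0,0, 0,0,0,0,0,0]'
python3 hp.py 18 '[490.7,113.9,77]' -5 r
python3 - <<'E'
from h import *
c=dict(np.load("scene_r.npz"));w=cloud(c);Z=w[...,2]
for n in("side","scene"):
    c=dict(np.load(n+"_r.npz"));w=cloud(c);Z=w[...,2]
    near=(np.hypot(w[...,0]-634,w[...,1]-90)<80)
    k=near&(Z>150)&(Z<166);print(n,"small",k.sum(),*rect(w[k]),np.percentile(Z[k],[10,50,90]).round(1))
E
```

```text
clock: 29.23
tool_pos: [509.4, 110.8, 113.9]
tcp_rot: [2.832, -0.0, 1.409]
ft_force: [-8.9, 0.8, 5.7]
gripper_width: 12.8
clock: 29.57
tool_pos: [522.3, 108.5, 131.6]
tcp_rot: [2.833, -0.0, 1.409]
ft_force: [-12.6, 2.0, 9.1]
gripper_width: 12.6
j [ 0.14  0.29  2.   -0.17  0.55  0.43]
now [522.2 108.6 131.5] [ 1.6232e+02 -1.0000e-02  8.0710e+01] w 12.8 t 29.72 F [-12.2   2.2   9.1]
turn norm [-0.0036 -0.0001  0.0001] shift norm before turn [ 0.0003 -0.094   0.0944] after turn [ 0.0003 -0.0945  0.0939]
side small 492 [633.9  86.5] [97.1 45.7] 81.03 [153.2 157.2 158.8]
scene small 320 [633.9  85.6] [98.9 45.5] 81.47 [152.7 154.9 156.5]
```

View pics/side_r.png

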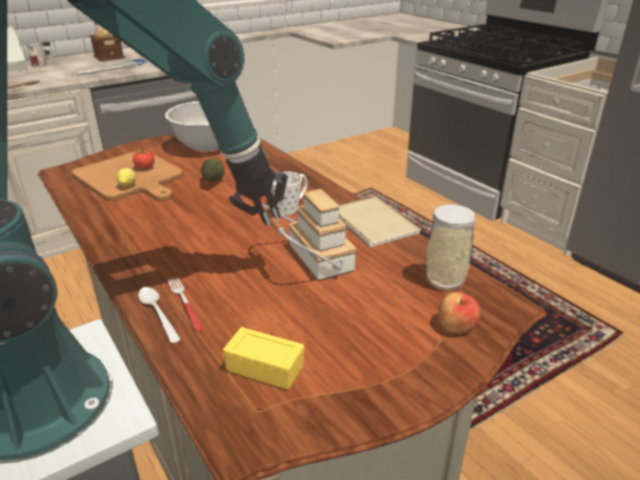

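```bash
python3 -m handwheel '[0,0,0,0,0,0, 0,0,0,0,0,0, 0,0,0,0,0,0, 0,0,0,0,0,0, 0,0,0,0,0,0, 0,0,0,0,0,0]' 0.68
python3 hp.py 18 '[490.7,113.9,77]' -5 s
python3 - <<'E'
from h import *
for n in("side","scene"):
    c=dict(np.load(n+"_s.npz"));w=cloud(c);Z=w[...,2]
    near=(np.hypot(w[...,0]-634,w[...,1]-90)<80)
    k=near&(Z>150)&(Z<166);print(n,"small",k.sum(),*rect(w[k]),np.percentile(Z[k],[10,50,90]).round(1))
E
python3 -c "
import cv2
a=cv2.imread('pics/side_s.png')[150:300,200:380];b=cv2.imread('pics/scene_s.png')[140:290,230:410]
cv2.imwrite('pics/s2.png',cv2.resize(cv2.hconcat([a,b]),None,fx=2.2,fy=2.2,interpolation=2))"
```

```text
clock: 30.22
tool_pos: [524.6, 108.8, 130.9]
tcp_rot: [2.829, -0.001, 1.409]
ft_force: [0.4, 0.6, 0.5]
gripper_width: 27.3
j [ 0.14  0.3   2.   -0.17  0.55  0.43]
now [524.3 108.8 130.8] [ 1.6212e+02 -5.0000e-02  8.0750e+01] w 27.6 t 30.37 F [ 0.1 -0.2  0.1]
turn norm [-0.0013 -0.0007  0.0003] shift norm before turn [-0.0009 -0.0977  0.0915] after turn [-0.0008 -0.0979  0.0913]
side small 489 [634.3  85.3] [98.3 45.9] 80.82 [153.4 157.1 158.7]
scene small 322 [634.1  86.7] [100.9  45.8] 80.49 [152.6 154.8 156.3]
```

View pics/s2.png

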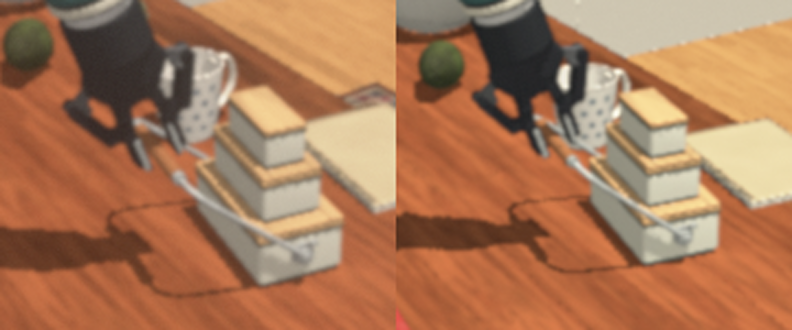

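View pics/wrist_s.png

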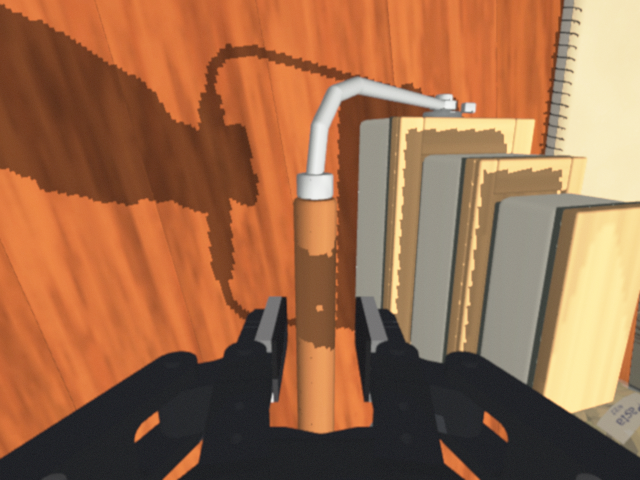

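The cage released cleanly: the bar is at column 315 between the pads, θ≈0.72, and the stack moved less than 1 mm. Next I push with the rear finger along the arc while bringing the tool upright.

```bash
cat > push.py <<'E'
import numpy as np,sys
t0,t1,n,T0,T1,c0,c=[float(v) for v in sys.argv[1:8]]
n=int(n);th=np.linspace(t0,t1,n+1);tl=np.radians(np.linspace(T0,T1,n+1))
Y=lambda a:np.array([np.cos(a),np.sin(a)]);Zt=lambda a:np.array([np.sin(a),-np.cos(a)])
P=lambda i,cc:np.array([-152*np.cos(th[i]),152*np.sin(th[i])])+cc*Y(tl[i])+5*Zt(tl[i])
print("first y",(c-c0)/500)
for i in range(n):
    d=P(i+1,c)-P(i,c);print(round(th[i+1],3),round(d@Y(tl[i])/500,4),round(d@Zt(tl[i])/500,4),round((tl[i]-tl[i+1])/(np.pi/2),4))
E
python3 push.py 0.722 1.47 15 18 0 1.5 6.2
```

```text
first y 0.0094
0.772 0.013 -0.0071 0.0133
0.822 0.0132 -0.0068 0.0133
0.872 0.0134 -0.0064 0.0133
0.921 0.0136 -0.006 0.0133
0.971 0.0138 -0.0056 0.0133
1.021 0.0139 -0.0052 0.0133
1.071 0.0141 -0.0047 0.0133
1.121 0.0142 -0.0043 0.0133
1.171 0.0144 -0.0039 0.0133
1.221 0.0145 -0.0035 0.0133
1.271 0.0146 -0.0031 0.0133
1.32 0.0147 -0.0026 0.0133
1.37 0.0147 -0.0022 0.0133
1.42 0.0148 -0.0018 0.0133
1.47 0.0149 -0.0013 0.0133
```

```bash
python3 -m handwheel '[0,0.0094,0,0,0,0, 0,0.013,-0.0071,0.0133,0,0, 0,0.0132,-0.0068,0.0133,0,0, 0,0.0134,-0.0064,0.0133,0,0, 0,0.0136,-0.006,0.0133,0,0, 0,0.0138,-0.0056,0.0133,0,0, 0,0,0,0,0,0]'
python3 hp.py 12 '[490.7,113.9,77]' -5 t
python3 -c "
import cv2
a=cv2.imread('pics/side_t.png')[130:290,200:380];b=cv2.imread('pics/wrist_t.png')
a=cv2.resize(a,(540,480));cv2.imwrite('pics/t2.png',cv2.resize(cv2.hconcat([a,b]),None,fx=.66,fy=.66))"
```

```text
clock: 30.95
tool_pos: [558.1, 103.4, 157.4]
tcp_rot: [2.933, -0.001, 1.409]
ft_force: [-0.4, 1.4, 0.5]
gripper_width: 26.9
j [ 0.1   0.32  1.84 -0.07  0.78  0.3 ]
now [557.1 103.4 156.7] [ 1.6805e+02 -6.0000e-02  8.0730e+01] w 27.5 t 31.1 F [-0.   0.5 -0.2]
turn norm [-0.0006 -0.0008  0.0002] shift norm before turn [-0.0009 -0.1645  0.1381] after turn [-0.0008 -0.1647  0.1379]
```

View pics/t2.png

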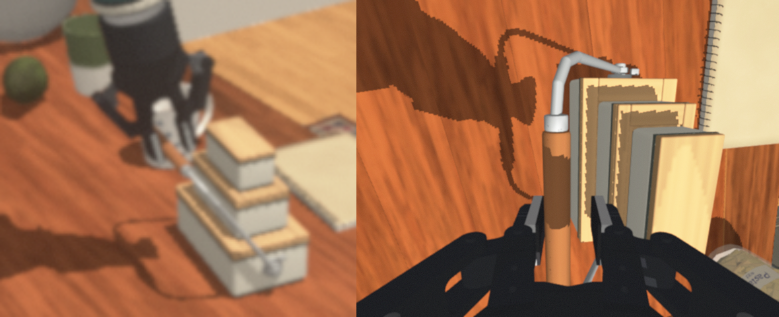

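Bar is riding on the rear (left) finger, forces near zero. Continuing.

```bash
python3 -m handwheel '[0,0.0139,-0.0052,0.0133,0,0, 0,0.0141,-0.0047,0.0133,0,0, 0,0.0142,-0.0043,0.0133,0,0, 0,0.0144,-0.0039,0.0133,0,0, 0,0.0145,-0.0035,0.0133,0,0, 0,0.0146,-0.0031,0.0133,0,0, 0,0.0147,-0.0026,0.0133,0,0, 0,0,0,0,0,0, 0,0,0,0,0,0]'
python3 hp.py 4 '[490.7,113.9,77]' -5 u
python3 -c "
import cv2
a=cv2.imread('pics/side_u.png')[110:290,200:380];b=cv2.imread('pics/wrist_u.png')
a=cv2.resize(a,(480,480));cv2.imwrite('pics/u2.png',cv2.resize(cv2.hconcat([a,b]),None,fx=.7,fy=.7))"
```

```text
clock: 31.85
tool_pos: [602.9, 95.9, 176.5]
tcp_rot: [3.08, -0.001, 1.409]
ft_force: [-0.9, -0.3, -0.6]
gripper_width: 27.3
j [ 0.05  0.41  1.61 -0.01  1.07  0.22]
now [602.3  96.  176.4] [ 1.7651e+02 -3.0000e-02  8.0750e+01] w 27.7 t 32.0 F [-0.4 -0.1 -0.2]
turn norm [-0.0057 -0.0004  0.0006] shift norm before turn [-0.0006 -0.2376  0.1948] after turn [-0.0007 -0.2394  0.1926]
```

View pics/u2.png

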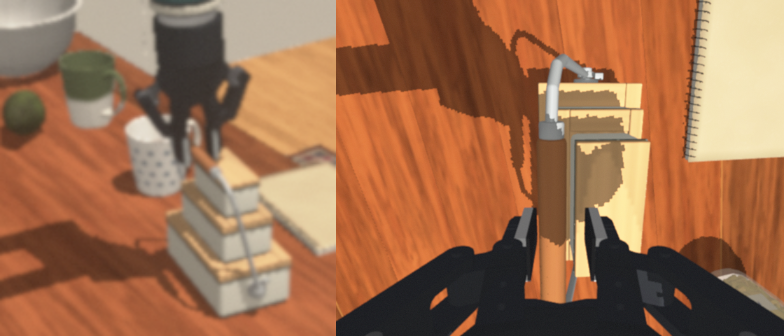

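```bash
python3 -m handwheel '[0,0.0147,-0.0022,0.0133,0,0, 0,0.0148,-0.0018,0.0133,0,0, 0,0.0149,-0.0013,0.0133,0,0, 0,0,0,0,0,0, 0,0,0,0,0,0]'
python3 hp.py 0 '[634,90,186]' -5 v
cat > ang.py <<'E'
from h import *
import sys
tag=sys.argv[1]
ex=np.array([.987,-.1616]);ey=np.array([.1616,.987])
for n in("wrist","side","scene"):
    c=dict(np.load(f"{n}_{tag}.npz"));w=cloud(c);Z=w[...,2]
    p=w[...,:2]-np.array([634.5,90]);X=p@ex;Y=p@ey
    im=c["img"].astype(int);br=(im[...,0]-im[...,2]>40)
    k=(abs(Y)<50)&(X>-60)&(X<40)&(Z>176)&(Z<200)&br
    s=(abs(Y)<46)&(abs(X)<30)&(Z>150)&(Z<162)
    if k.sum()>20: print(n,"bar",k.sum(),"X",np.percentile(X[k],[3,50,97]).round(1),"Ztop",np.percentile(Z[k],[50,97]).round(1),"| Y",np.percentile(Y[k],[2,98]).round(0), *rect(w[k]))
    if s.sum()>20: print("  small",s.sum(),"X",np.percentile(X[s],[1,50,99]).round(1))
E
python3 ang.py v
```

```text
clock: 32.42
tool_pos: [624.6, 92.4, 180.2]
tcp_rot: [-3.14, -0.001, 1.409]
ft_force: [-0.0, -0.5, 0.5]
gripper_width: 27.3
j [0.04 0.46 1.51 0.   1.18 0.2 ]
now [624.1  92.5 180.2] [-1.799e+02 -4.000e-02  8.076e+01] w 27.3 t 32.57 F [-0.3 -0.1  0.4]
turn norm [-0.0011 -0.0004  0.0006] shift norm before turn [-0.0017  0.0204 -0.0016] after turn [-0.0017  0.0204 -0.0015]
wrist bar 9066 X [-21.1 -13.9  -7.1] Ztop [190.6 192.4] | Y [-34.  49.] [624.   96.3] [87.7 51. ] 59.37
  small 9150 X [-6.1  4.7 22.6]
side bar 118 X [-22.3 -17.2  15.7] Ztop [191.5 195.3] | Y [-48.   9.] [619.   74.6] [63.1 35.6] 45.03
  small 261 X [-22.3  -9.4  22.6]
scene bar 95 X [-23.4 -16.2  15.6] Ztop [189.6 195.5] | Y [-47.   8.] [626.5  74.6] [55.1 50. ] -83.48
  small 196 X [-22.1  -7.4  23. ]
```

View pics/wrist_v.png

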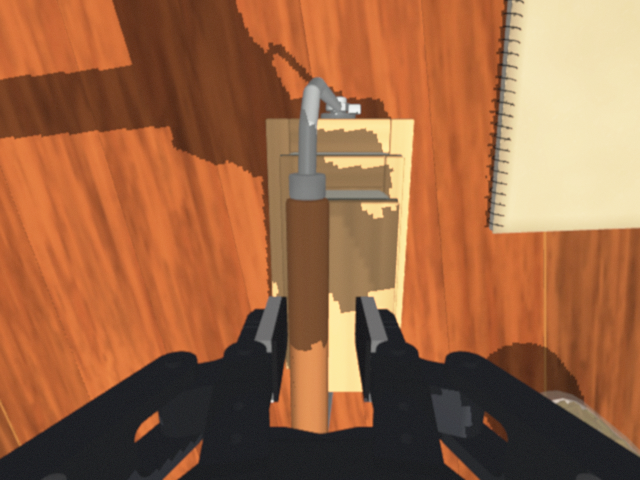

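```bash
python3 -m handwheel '[0,0.009,-0.0008,0,0,0, 0,0.009,-0.0005,0,0,0, 0,0.009,0,0,0,0, 0,0,0,0,0,0, 0,0,0,0,0,0]'
python3 hp.py 0 '[634,90,186]' -5 w
python3 ang.py w
```

```text
clock: 32.98
tool_pos: [638.7, 90.1, 181.2]
tcp_rot: [-3.141, -0.001, 1.409]
ft_force: [-0.4, -0.1, 0.3]
gripper_width: 27.2
j [0.03 0.48 1.47 0.   1.19 0.19]
now [638.4  90.1 181.1] [-1.7993e+02 -5.0000e-02  8.0740e+01] w 27.2 t 33.13 F [-0.5 -0.2  0.3]
turn norm [-0.0008 -0.0005  0.0005] shift norm before turn [-0.0017 -0.0087  0.0002] after turn [-0.0017 -0.0087  0.0002]
wrist bar 9071 X [-7.7 -0.4  6.3] Ztop [191.4 193.2] | Y [-34.  49.] [638.1  93.5] [88.8 51.8] 61.43
  small 8448 X [-20.4  11.9  22.7]
side bar 119 X [-10.1  -4.4  29.9] Ztop [192.3 196.2] | Y [-48.   8.] [640.4  73.7] [58.3 50. ] -83.77
  small 345 X [-21.9  -6.6  17.1]
scene bar 89 X [-8.5 -3.  30.9] Ztop [189.9 195.6] | Y [-48.  17.] [645.2  85.3] [93.5 41.1] 79.83
  small 254 X [-22.2  -3.6  20.5]
```

View pics/wrist_w.png

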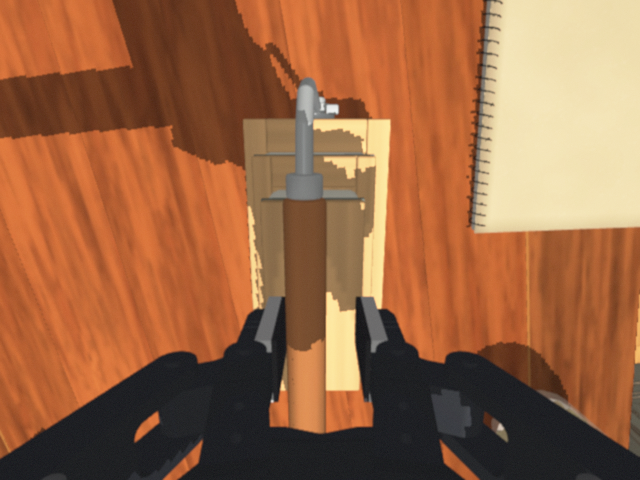

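```bash
python3 -m handwheel '[0,0.002,0,0,0,0, 0,0,0,0,0,0, 0,-0.006,0,0,0,0, 0,-0.006,0,0,0,0, 0,0,0,0,0,0, 0,0,0,0,0,0]'
python3 hp.py 0 '[634,90,186]' -5 x
python3 ang.py x
```

```text
clock: 33.63
tool_pos: [632.8, 91.1, 181.2]
tcp_rot: [-3.14, -0.001, 1.409]
ft_force: [-1.0, -1.0, -0.3]
gripper_width: 27.3
j [0.03 0.47 1.48 0.   1.19 0.2 ]
now [633.   91.1 181.2] [-1.7991e+02 -5.0000e-02  8.0750e+01] w 27.5 t 33.78 F [-0.5 -0.5  0.2]
turn norm [-0.001  -0.0005  0.0006] shift norm before turn [-0.0018  0.0023  0.0005] after turn [-0.0018  0.0023  0.0005]
wrist bar 9199 X [-8.1 -0.8  6.3] Ztop [191.4 193.2] | Y [-35.  49.] [635.7  94.7] [89.8 50.8] -77.01
  small 8326 X [-20.5   9.1  22.6]
side bar 146 X [-8.9 -4.1 24.1] Ztop [192.6 196. ] | Y [-49.  17.] [631.5  75.1] [57.2 56. ] -61.2
  small 353 X [-22.5  -6.6  17.5]
scene bar 106 X [-8.9 -3.4 26.3] Ztop [189.9 195.7] | Y [-49.  10.] [634.8  72.4] [68.5 33.9] 57.32
  small 252 X [-21.9  -3.4  20.7]
```

View pics/wrist_x.png

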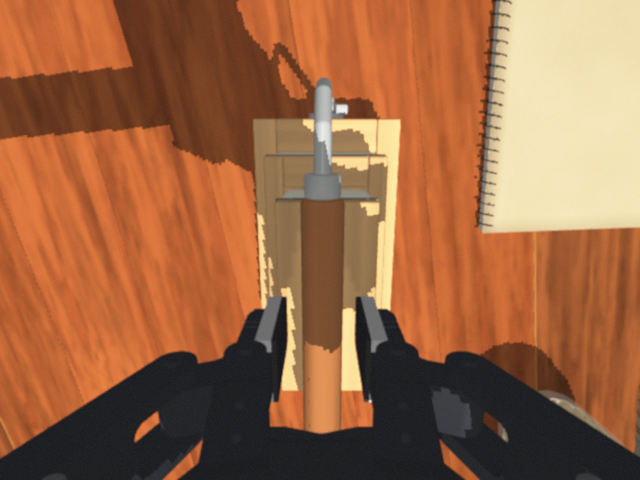

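Run:
```python
from h import *
ex=np.array([.987,-.1616]);ey=np.array([.1616,.987])
for tag in("k","x"):
    c=dict(np.load(f"wrist_{tag}.npz"));w=cloud(c);Z=w[...,2];p=w[...,:2]-np.array([634.5,90]);X=p@ex;Y=p@ey
    for nm,lo,hi,ym,xm in(("L",61.5,67,80,50),("M",112,117,60,36),("S",153,159,45,26)):
        k=(Z>lo)&(Z<hi)&(Y>20)&(Y<ym)&(abs(X)<xm);q=np.percentile(X[k],[.5,99.5]);print(tag,nm,k.sum(),q.round(1),q.mean().round(2))
    if tag=="x":
        for y0 in range(-30,50,15):
            k=(Z>180)&(Z<200)&(abs(Y-y0-7)<7)&(abs(X)<12);t=w[k];
            i=Z[k]>np.percentile(Z[k],80);print(y0,k.sum(),np.percentile(X[k],[1,99]).round(1),"ridge X",X[k][i].mean().round(2),"ztop",np.percentile(Z[k],98).round(1))
```

```text
k L 3184 [-45.  46.] 0.5
k M 1970 [-32.1  31.3] -0.38
k S 2575 [-22.   21.5] -0.26
x L 4810 [-43.9  47.4] 1.77
x M 3223 [-30.9  32.6] 0.86
x S 3349 [-20.8  22.9] 1.05
-30 1178 [-8.2  6.3] ridge X -0.84 ztop 193.2
-15 1306 [-8.3  6.5] ridge X -0.71 ztop 193.3
0 1417 [-8.2  6.3] ridge X -0.8 ztop 193.4
15 1559 [-8.3  6.3] ridge X -0.84 ztop 193.4
30 1712 [-8.1  6.4] ridge X -0.86 ztop 193.3
45 1763 [-8.3  6.2] ridge X -0.94 ztop 193.2
```

```bash
python3 -m handwheel '[0,0.008,0,0,0,0, 0,0.005,0,0,0,0, 0,0.0038,0,0,0,0, 0,0,0,0,0,0, 0,0,0,0,0,0, 0,-0.006,0,0,0,0, 0,-0.007,0,0,0,0, 0,0,0,0,0,0]'
python3 hp.py 0 '[634,90,186]' -5 y
cat > fin.py <<'E'
from h import *
import sys
ex=np.array([.987,-.1616]);ey=np.array([.1616,.987])
for tag in sys.argv[1:]:
  for n in ("wrist","scene","side"):
    c=dict(np.load(f"{n}_{tag}.npz"));w=cloud(c);Z=w[...,2];p=w[...,:2]-np.array([634.5,90]);X=p@ex;Y=p@ey
    for nm,lo,hi,y0,ym,xm in(("L",61.5,67,20,80,50),("M",112,117,20,60,36),("S",153,159,20,45,26),("BAR",182,200,-40,45,16)):
        k=(Z>lo)&(Z<hi)&(Y>y0)&(Y<ym)&(abs(X)<xm)
        if k.sum()>15: q=np.percentile(X[k],[.5,99.5]);print(tag,n,nm,k.sum(),q.round(1),q.mean().round(2),"z",np.percentile(Z[k],[50,97]).round(1))
E
python3 fin.py y | grep wrist
```

```text
clock: 34.45
tool_pos: [634.0, 90.8, 181.0]
tcp_rot: [-3.139, -0.001, 1.41]
ft_force: [-0.3, 0.4, 0.7]
gripper_width: 27.4
j [0.03 0.47 1.48 0.   1.19 0.19]
now [634.5  90.8 181.2] [-1.7988e+02 -4.0000e-02  8.0760e+01] w 27.2 t 34.6 F [-0.1  0.   0.3]
turn norm [-0.0013 -0.0005  0.0007] shift norm before turn [-0.0017 -0.0007  0.0003] after turn [-0.0017 -0.0007  0.0003]
y wrist L 4818 [-43.9  47.4] 1.73 z [63.2 64.5]
y wrist M 3223 [-30.8  32.6] 0.87 z [113.2 114.4]
y wrist S 3359 [-20.7  22.8] 1.04 z [155.2 156.4]
y wrist BAR 9210 [-15.2  15.3] 0.05 z [191.5 195.3]
```

```bash
python3 -m handwheel '[0,0,-0.01,0,0,0, 0,0,-0.02,0,0,0, 0,0,-0.03,0,0,0, 0,0,-0.05,0,0,0, 0,0,-0.06,0,0,0, 0,0,-0.05,0,0,0, 0,0,0,0,0,0, 0,0,0,0,0,0, 0,0,0,0,0,0]'
python3 hp.py 0 '[634,90,186]' -5 z
python3 fin.py z
```

```text
clock: 35.35
tool_pos: [635.1, 90.6, 291.5]
tcp_rot: [-3.14, -0.001, 1.409]
ft_force: [-0.3, 0.0, -0.5]
gripper_width: 27.4
j [0.03 0.38 1.35 0.   1.42 0.19]
now [634.6  90.5 290.5] [-1.7982e+02 -3.0000e-02  8.0750e+01] w 27.3 t 35.5 F [-0.3  0.1 -0.6]
turn norm [-0.002  -0.0003  0.0005] shift norm before turn [-0.0014 -0.0003  0.2191] after turn [-0.0012 -0.001   0.2191]
z wrist L 2678 [-44.   47.3] 1.67 z [63.2 64.6]
z wrist M 1447 [-30.8  32.7] 0.92 z [113.2 114.6]
z wrist S 1350 [-20.8  22.9] 1.04 z [155.2 156.4]
z wrist BAR 2967 [-5.6  9.2] 1.8 z [191.4 193.3]
z scene L 61 [-44.3 -24.9] -34.59 z [62.7 65.4]
z scene M 29 [-31.8 -17.6] -24.73 z [113.  115.6]
z scene S 59 [-20.5  19.3] -0.62 z [154.9 157.2]
z scene BAR 105 [-7.1  5.6] -0.76 z [190.  193.5]
z side L 100 [-45.2 -24.9] -35.06 z [64.9 66.8]
z side M 47 [-32.4 -15.4] -23.88 z [115.  116.7]
z side S 84 [-21.9  18.6] -1.64 z [157.  158.6]
z side BAR 156 [-6.9  7.5] 0.33 z [192.8 195.8]
```

View pics/wrist_z.png

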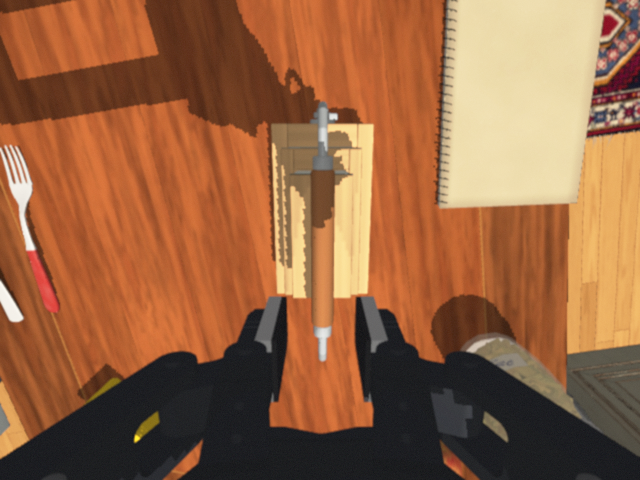

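View pics/side_z.png

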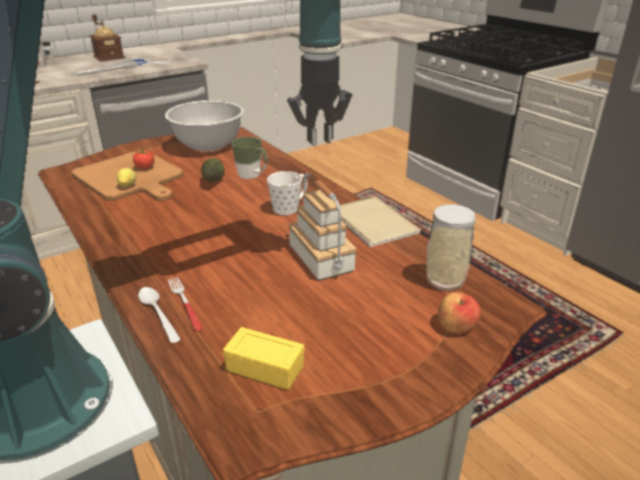

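The handle is upright: its bar is at 1.8 mm and the large box's centre at 1.7 mm in the box's x direction, so θ≈1.57. All lids are at their seated heights and the gripper is clear. Handing in.

```bash
python3 -c "
from workcell import order
print(order.job_done())"
```

```text
the job is handed in; nothing more can be done
None
```

The lunch set is packed and handed in at about 35.5 s of the 72 s allowed. The medium box is in the large box's recess, the small box is in the medium's, and the carrying handle stands upright.

**How it was done:** The boxes were set down with a force change of about 4 N or less at contact, though the medium box took about 5 N more in a last 0.5 mm press. They stayed level throughout. I pinched the handle bar for the first part of its swing. From about 0.72 rad I pushed it with one finger, and nudged it twice at the end.

**Last checks:**
- **Stack height:** the wrist camera put the lids at about 64, 114 and 156 mm, which is the fully seated height for all three. They line up within about 1 mm.
- **Handle angle:** the wrist camera has the bar within about 0.2 mm of the point above the hinge, so about 1.57 rad.
- **Bystanders:** the mug, the pasta jar, the apple and the yellow look-alike looked unmoved in the final side picture. I did not measure their positions.
- **Robot:** the gripper is clear, with its fingertips about 90 mm above the handle.

**What went less well:**
- A steep tilt for taking the handle hit a joint limit, so I used a milder one.
- While the bar was pinched, the force on the tool reached about 15 N. The whole set slid about 1 mm away from the robot.
- The cameras disagreed with each other by 1–4 mm in absolute position, so I relied on relative measurements from the wrist camera. The scene and side cameras saw too little of the large box to confirm the handle angle.

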